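# Load a milling carrier and nip it in the cam clamp

## Robot

A 6-joint arm with a two-finger parallel gripper is mounted at the origin on the work surface. World frame = base frame: x ahead of the robot, y to its left, z up, the work surface at z = 0. Lengths are in m, angles in rad, forces in N, time in s.
With the tool pointing down it reaches from about 0.275 to 0.75 m from the base axis. Payload 10.2 kg.
Tool frame: the origin (TCP) lies at the very end of the fingers, on their centre line; the grasp point (between the pads) lies 19 mm behind it; z points along the fingers, y is the line along which they close (so a half turn about z gives the same grasp; the last joint's range is limited). The gripper opens to 85 mm and grips with 20 to 120 N. Pads are 22 mm wide; open, the fingers measure 114 mm over their backs; the gripper's body (76 mm by 85 mm) begins 54 mm behind the grasp point. The pads swing forward as they close: fully open they stand 13 mm farther back than shut.
Start: joints at [-1.354, 0.313, 1.498, -0, 1.331, -0.223], TCP at [0.224, -0.475, 0.203] pointing down, gripper open.
Joint ranges: [-2.94, 2.94], [-0.97, 2.17], [0.19, 2.56], [-1.23, 4.37], [0.02, 3.11], [-2.88, 2.88]. Speed limits (rad/s): [2.39, 2.39, 3.01, 3.14, 3.14, 3.14].

## Interface

Orientations are given as a unit quaternion [x, y, z, w].
In Python, from station import monitor, grab_frame, bot gives the robot as it stands.
- The arm moves only by the tool step_arm, never from a script. Its argument "motion" is a list of rows, each a list of 7 numbers: the shift along the tool's x, y, z in units of 30 mm (1.0 is 30 mm), then the turn, a rotation vector about the tool's x, y, z in units of 6 degrees (1.0 is 6 degrees), then the opening in per cent of the stroke, from 0 (shut) to 100 (fully open). In form: [[x, y, z, ax, ay, az, hand], ...]. A call has exactly 10 rows; each row shifts and turns the commanded pose from where the row before left it, along the tool's axes as they then stand; what a row does not reach is not made up. A row lasts 1/10 s, in which the tool goes at most 50 mm and 8.59 degrees, less where a joint would pass 70% of its speed; a pose out of reach is approached as far as the arm can. A call is refused whole if a number of a shift passes 1 or a number of a turn 1, either way. A call with a gripper value outside its range is refused whole. The fingers move at their own pace and stop on an object; "newtons" is the grip in N (left out, the last holds). Time passes only in rows, so rows that do not move let the fingers close, or fill a call up. It gives the time, the measured TCP pose, the force, the opening and the grip force at its end, in the units of the state.
- monitor.get_state(): the state, without advancing time (a new reading comes with each control period).
- grab_frame(name): name is "side" or "top" or "wrist"; returns a dict with "frame" (400x640x3 uint8, red, green, blue), "z_map" (400x640 float32, m along the optical axis (not along the pixel's ray), 0 where there is no reading), "K" (3x3 intrinsics, pixels), "view" (4x4, takes a point from world to camera coordinates). Camera axes: x right, y down, z forward; pixel columns grow to the right and rows downward; lengths in m; the calibration is good to about 2 mm. The wrist camera is an equidistant fisheye: a pixel r from the principal point sees the ray r / f radians off the axis. A picture is of the moment at which its call begins.
- bot.job_done(): hands the job in; it is judged then, once.
The state is a dict: "t": time; "joints": joint angles; "joint_velocities": joint speeds; "joint_efforts": joint torques, N m; "tcp_pos": TCP position; "eef_rot": TCP orientation; "wrist_force": force on the tool from outside, world axes, zero at the start; "ft_torque": the same for the moment, N m; "gripper_width": finger opening in m; "finger_force": force on a finger pad.
Only numpy, scipy, OpenCV 4.12 (cv2) and the standard library are available. Lean on these libraries where they do the work, as an engineer would, in place of code of your own. Each camera call takes 0.05 s, during which the arm holds its last target. There are 200 camera calls.

## Task

Swing the red-knobbed cam lever of the clamp fully open, clear the grey used blank out of the blue carrier into the orange scrap tray, and set the carrier down flat on the clamp's bed between the cam and the orange pad. Then, with the lever still open, lay every cream-coloured milling blank on the bench into a pocket of its own in the carrier; finally turn the cam lever just far enough to take up the gap and press the carrier against the sprung orange pad until the gauge needle stands in the green sector, never overrunning into the red, and let go of it. Leave the plaster cast, bottle, pot and brush where they are.

Things in the scene. Friction and masses are not known exactly. Their poses are not given: they have to be found in the camera images.
- clamp: Fixed bench clamp. Origin: under the middle of its bed, on the bench. Bed top is 10 mm above the bench; two dark guide strips along the bed's y, inner faces at x = +-91.5 mm, tops 22 mm above the bench. Clamping direction is the clamp's +y: the eccentric cam is on the -y side (its rim reaches to y = -76 mm when the lever is open), the orange pad on the +y side; the carrier belongs midway between cam rim and pad face. Yaw varies
- cam_centre (a point): Round steel eccentric disc with a blue top, carried by the lever: diameter 76 mm, between 12 and 27 mm above the bench, this point is the centre of its top. The disc's centre lies 14 mm from the lever's pivot, straight away from the carrier when the lever is at 0; its rim presses straight on the carrier's side
- lever (a joint): Cam lever angle, rad: 0 fully open (end stop), up to 2.5, growing anticlockwise seen from above. Turning it advances the cam's rim towards the pad by 14 mm x (1 - cos angle). Starts between 1.1 and 1.7. Stiff (about 0.3 N m of friction): it stays where it is left
- cam_axis (a point): Point on the lever's vertical pivot axis, 50 mm above the bench; it lies 100 mm to the clamp's -y side of the clamp's origin
- knob (a point): Red upright knob at the lever's end, diameter 20 mm, from 48 to 90 mm above the bench, 100 mm from the pivot; this point is on its axis 78 mm above the bench. The lever bar (14 mm thick, at 37 to 55 mm height) runs from pivot to knob. With the lever at 0 the knob lies from the pivot in the clamp's direction (-0.955, -0.296), and turns anticlockwise from there
- stop: Fixed stop beside the bed with the sprung orange pad (100 mm wide, top 28 mm above the bench) and a round gauge on it (diameter 68 mm, top 55 mm above the bench). Origin: below the middle of the pad's face at rest, at bench level; its axes are those of the clamp. Distance from cam rim (lever open) to pad face is 151 to 156 mm, different at each start, for a 140 mm carrier
- needle (a joint): Gauge needle on the stop, rad: 0 when the pad is free, 0.2 rad for each mm (1.2 N) that the pad is pushed back. Green sector 0.4 to 1.2; red from 1.7 on (overrun). Seen from above it points to the stop's -x at 0 and turns clockwise
- carrier: Loose blue plastic carrier plate, 172 (x) x 140 (y) x 22 mm, 0.55 kg. Origin: centre of its underside. A white upright grip rib in its middle, 50 mm long (x), 16 mm thick (y), from 22 to 64 mm above the underside. Four pockets, 76 (x) x 32 (y) mm, 9 mm deep (floor 13 mm above the underside), centred at x = +-41.5, y = +-46 mm. On the bed its x lies along the clamp's x (either way round)
- blank1: Loose cream resin milling blank, 70 (x) x 26 (y) x 26 (z) mm, about 60 g; origin at its centre, x along its length. Lies on the bench at the start; may be absent (2 to 4 are there)
- blank2: Loose cream resin milling blank, 70 (x) x 26 (y) x 26 (z) mm, about 60 g; origin at its centre, x along its length. Lies on the bench at the start; may be absent (2 to 4 are there)
- blank3: Loose cream resin milling blank, 70 (x) x 26 (y) x 26 (z) mm, about 60 g; origin at its centre, x along its length. Lies on the bench at the start; may be absent (2 to 4 are there)
- blank4: Loose cream resin milling blank, 70 (x) x 26 (y) x 26 (z) mm, about 60 g; origin at its centre, x along its length. Lies on the bench at the start; may be absent (2 to 4 are there)
- stub: Loose dark grey used blank, 70 (x) x 26 x 26 mm, about 60 g, origin at its centre, x along its length; lies in one of the carrier's pockets at the start
- tray: Fixed orange open scrap tray, 92 (x) x 124 (y) mm outside, 20 mm high, walls and floor 4 mm; origin under its centre
- cast: Bystander: plaster dental cast, 62 x 70 x 32 mm, origin under its centre; leave alone
- monomer: Bystander: amber bottle, diameter 52, height 120 mm, origin under its centre; leave alone
- pot: Bystander: white ceramic pot, diameter 68, height 55 mm, origin under its centre; leave alone
- brush: Bystander: bench brush 160 mm long lying beyond the clamp; leave alone

How it is judged:
By the outcome, as a careful person would: the job done as asked, in the order asked, and still so for the second after the job is handed in, with the robot touching nothing.
Of blank1, blank2, blank3, blank4 only 2 to 4 are there at a start; the rules pass over those that are not, and their reading is None.
At some moment in a run one of blank1, blank2, blank3, blank4 may be knocked a few centimetres aside while the robot is not near it.
Once in a run the grip may slacken for a moment while it holds something.
It also fails if it takes over 208 s, if anything falls off the work surface, if the arm or the gripper's body presses on something with over 40 N, if the wrist force passes 120 N, or if a joint passes its speed limit or range.

## Working session

There is one attempt and no reset: what is moved stays moved. The work goes in short steps, Python scripts to look and compute and a tool call to move; the robot and the scene stay as the last step left them, time stands still between calls to the robot, and variables do not carry over. Pictures are saved under pics/ and viewed, at most 14 in all, crops included, and the job is handed in when it is done.

Besides the shell and the picture viewer there is one more tool, called after ">>>" as a command line: name --pt "numbers of a row" for each row, then --argument value for the rest. step_arm: Moves the arm, as the interface text tells. Its arguments: {"type":"object","properties":{"motion":{"type":"array"},"newtons":{"type":"number"}},"required":["motion"]}

```bash
ls; mkdir -p pics; python3 - <<'E'
from station import monitor, grab_frame, bot
import cv2,numpy as np
print(monitor.get_state())
for n in ("top","side"):
    f=grab_frame(n); cv2.imwrite(f"pics/{n}0.png",f["frame"][:,:,::-1]); print(n,f["K"],f["view"]); np.savez(f"{n}0.npz",**f)
E
```

```text
pics
{'t': 0.0, 'joints': array([-1.35439995e+00,  3.13469336e-01,  1.49849292e+00,  5.69617963e-06,
        1.33099367e+00, -2.23393511e-01]), 'joint_velocities': array([ 0.0006765 , -0.00018677,  0.00020104,  0.0011346 ,  0.00055974,
       -0.0003079 ]), 'joint_efforts': array([ 1.76372255e-04, -4.12270010e+01, -2.59740007e+01, -1.68023435e-04,
        4.16574301e-03,  8.22749058e-06]), 'tcp_pos': array([ 0.22344303, -0.47473117,  0.20260419]), 'eef_rot': array([ 9.75920292e-01,  2.18126385e-01,  5.15085699e-06, -6.81622155e-04]), 'wrist_force': array([-0.20374691,  0.60570944,  0.6206578 ]), 'ft_torque': array([ 0.03502977,  0.01854436, -0.02656257]), 'finger_force': 0.0, 'gripper_width': 0.08526910987883533}
top [[367.05199131   0.         318.17816955]
 [  0.         367.05199131 197.32530052]
 [  0.           0.           1.        ]] [[-0.0228589  -0.99947635  0.02290193  0.0124621 ]
 [-0.99541784  0.02062661 -0.0933695   0.60305208]
 [ 0.09284821 -0.02493131 -0.99536809  0.91734075]
 [ 0.          0.          0.          1.        ]]
side [[504.84877147   0.         318.06934213]
 [  0.         504.84877147 208.7746234 ]
 [  0.           0.           1.        ]] [[ 0.83105148 -0.55610604 -0.0099755  -0.50132894]
 [-0.29526823 -0.42591117 -0.85522883  0.2483866 ]
 [ 0.47134924  0.71368463 -0.51815455  1.36577621]
 [ 0.          0.          0.          1.        ]]
```

View pics/top0.png

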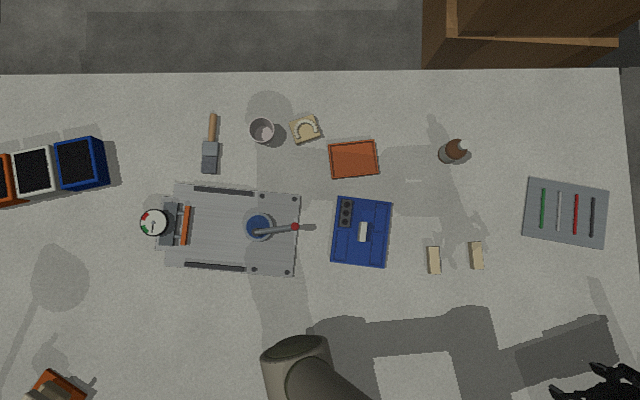

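View pics/side0.png

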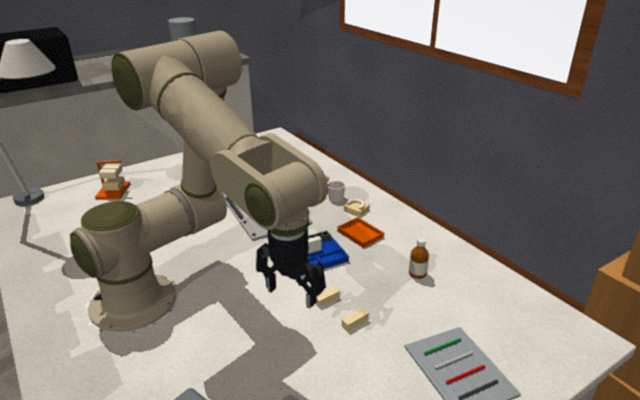

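```bash
cat > h.py <<'E'
import numpy as np, cv2
from scipy.spatial.transform import Rotation as R
from station import monitor, grab_frame, bot
def cloud(f):
    """world point of every pixel (from depth); top/side pinhole"""
    K,V=f["K"],f["view"]; z=f["z_map"]; v,u=np.mgrid[:z.shape[0],:z.shape[1]]
    P=np.stack([(u-K[0,2])/K[0,0]*z,(v-K[1,2])/K[1,1]*z,z],-1)
    W=(P-V[:3,3])@V[:3,:3]; W[z<=0]=np.nan; return W
def onplane(f,uv,h):
    K,V=f["K"],f["view"]; uv=np.atleast_2d(uv).astype(float)
    d=np.c_[(uv-K[:2,2])/K[0,0],np.ones(len(uv))]@V[:3,:3]; c=-V[:3,:3].T@V[:3,3]
    return c+d*((h-c[2])/d[:,2])[:,None]
def hsv(f): return cv2.cvtColor(f["frame"],cv2.COLOR_RGB2HSV)
def blobs(f,lo,hi,h,amin=30,zr=None,W=None):
    m=cv2.inRange(hsv(f),np.array(lo),np.array(hi))
    if zr: W=cloud(f); m[~((W[...,2]>zr[0])&(W[...,2]<zr[1]))]=0
    out=[]
    for c in cv2.findContours(m,cv2.RETR_EXTERNAL,cv2.CHAIN_APPROX_NONE)[0]:
        if cv2.contourArea(c)<amin: continue
        p=onplane(f,c[:,0],h)[:,:2]
        (cx,cy),(w,l),a=cv2.minAreaRect((p*1000).astype(np.float32))
        if w<l: w,l,a=l,w,a+90
        out.append((np.round([cx,cy],1),np.round([w,l],1),round((a+90)%180-90,1),c[:,0].mean(0).round(),))
    return out  # centre mm, size mm, long-axis angle deg, pixel
def head(s=None):
    s=s or monitor.get_state(); r=R.from_quat(s["eef_rot"]).as_matrix(); return s,r
def plan(p,ang):
    """tool-frame shift (units of 30mm) and z turn (units of 6deg) to TCP p, tool-y along world angle ang(deg, mod 180)"""
    s,r=head(); d=r.T@(np.array(p)-s["tcp_pos"])/.03
    cur=np.degrees(np.arctan2(r[1,1],r[0,1])); t=(ang-cur+90)%180-90
    tilt=R.from_matrix(r).apply([0,0,1])
    print("shift",d.round(3),"turn z",round(-t/6,3),"(or",round((-t+(180 if t>0 else -180))/6,2),") j6",s["joints"][5].round(2),"tilt",tilt.round(4),"tcp",s["tcp_pos"].round(4),"ycur",cur.round(1))
E
python3 - <<'E'
from h import *
f=dict(np.load("top0.npz")); W=cloud(f)
print("cam",-f["view"][:3,:3].T@f["view"][:3,3])
H=hsv(f)
for n,(u,v) in dict(bench=(400,300),carrier=(380,250),rib=(362,232),stub=(346,213),b1=(433,260),b2=(476,255),tray=(354,159),bed=(225,225),knob=(295,227),cam=(250,230),pad=(187,225),gauge=(153,223),cast=(305,125),strip=(222,190),strip2=(215,266)).items(): print(n,H[v,u],(W[v,u]*1000).round(1))
print("blanks",blobs(f,(10,30,120),(32,140,255),.026,30,(.012,.04)))
print("blue",blobs(f,(100,120,40),(125,255,255),.022,200))
print("knob",blobs(f,(0,130,60),(6,255,255),.090,8))
print("tray/pad",blobs(f,(5,130,60),(18,255,255),.02,40))
print("strips",blobs(f,(0,0,0),(180,120,70),.022,60))
E
```

```text
cam [0.51540022 0.02288715 0.96911298]
bench [ 23  17 139] [ 334.1 -207.2    2.7]
carrier [111 157 114] [ 464.2 -158.2   12.9]
rib [ 39  17 154] [ 511.9 -105.5   65.6]
stub [100  20  39] [560.7 -70.1  39.5]
b1 [ 22  58 158] [ 436.3 -290.8   26.2]
b2 [ 22  60 153] [ 446.1 -403.3   24.8]
tray [ 11 177 124] [705.8 -99.1   6.9]
bed [ 48  10 130] [537.8 241.1  14.1]
knob [  0 159 112] [527.5  57.8  88.9]
cam [109 156  90] [523.3 174.6  28.6]
pad [  8 152  82] [539.6 333.9  27.4]
gauge [ 95  15 104] [545.6 407.3  56.4]
cast [ 22  77 153] [795.6  29.5  23.9]
strip [45 16 62] [628.1 247.5  20. ]
strip2 [30  9 59] [434.5 264.7  20.7]
blanks [(array([ 435.6, -294.2]), array([68.7, 26.4]), 2.6, array([434., 260.])), (array([ 445.5, -407.1]), array([69.1, 26.1]), 2.3, array([478., 255.])), (array([786.2,  31.9]), array([67.8, 59.3]), -72.0, array([305., 128.])), (array([793.6, 275.2]), array([70. , 11.1]), -4.8, array([211., 127.]))]
blue [(array([533.2, 156.4]), array([56.4, 53.7]), -0.6, array([257., 228.])), (array([ 513.9, -107.6]), array([170.5, 139.5]), -8.7, array([360., 232.])), (array([
[... 1032 characters left out ...]
, -8.0, array([345., 213.])), (array([ 537.2, -717.5]), array([106. ,   9.7]), -8.7, array([592., 217.])), (array([625.9, 244.5]), array([151. ,  12.6]), 83.1, array([223., 191.])), (array([670.6, 803.2]), array([98.6, 14.9]), 3.2, array([  2., 179.])), (array([688. , 731.4]), array([104.8,  80. ]), 11.4, array([ 31., 171.])), (array([685.9, 664.7]), array([128.3,  71.1]), -7.6, array([ 54., 176.])), (array([710., 625.]), array([103.6,  78.1]), 11.4, array([ 74., 161.])), (array([963.5, 604.7]), array([30.6, 26. ]), 2.0, array([86., 67.])), (array([1088.1, -571.1]), array([356.1, 104. ]), 89.4, array([519.,  22.])), (array([1025. , -594.6]), array([605.8, 196.8]), 85.8, array([532.,  47.]))]
```

```bash
python3 - <<'E'
from h import *
plan((.530,.058,.150),6.7)
E
```

```text
shift [ 16.806 -11.718   1.774] turn z -11.917 (or 18.08 ) j6 -0.22 tilt [-2.0e-04  1.1e-03 -1.0e+00] tcp [ 0.2235 -0.4748  0.2027] ycur -64.8
```

>>> step_arm --pt "0.84 -0.586 0 0 0 0 100" --pt "0.84 -0.586 0 0 0 0 100" --pt "0.84 -0.586 0 0 0 0 100" --pt "0.84 -0.586 0 0 0 0 100" --pt "0.84 -0.586 0 0 0 0 100" --pt "0.84 -0.586 0 0 0 0 100" --pt "0.84 -0.586 0 0 0 0 100" --pt "0.84 -0.586 0 0 0 0 100" --pt "0.84 -0.586 0 0 0 0 100" --pt "0.84 -0.586 0 0 0 0 100"

```text
t: 1.1
tcp_pos: [0.377, -0.2074, 0.203]
eef_rot: [0.976, 0.218, -0.0, -0.0]
wrist_force: [-0.8, -0.5, 0.8]
gripper_width: 0.0848
finger_force: 0.0
```

>>> step_arm --pt "0.84 -0.586 0 0 0 0 100" --pt "0.84 -0.586 0 0 0 0 100" --pt "0.84 -0.586 0 0 0 0 100" --pt "0.84 -0.586 0 0 0 0 100" --pt "0.84 -0.586 0 0 0 0 100" --pt "0.84 -0.586 0 0 0 0 100" --pt "0.84 -0.586 0 0 0 0 100" --pt "0.84 -0.586 0 0 0 0 100" --pt "0.84 -0.586 0 0 0 0 100" --pt "0.84 -0.586 0 0 0 0 100"

```text
t: 2.1
tcp_pos: [0.5302, 0.0589, 0.2029]
eef_rot: [0.976, 0.218, -0.0, -0.0]
wrist_force: [-0.1, 0.8, -0.1]
gripper_width: 0.0855
finger_force: 0.0
```

>>> step_arm --pt "0 0 0 0 0 -1 100" --pt "0 0 0 0 0 -1 100" --pt "0 0 0 0 0 -1 100" --pt "0 0 0 0 0 -1 100" --pt "0 0 0 0 0 -1 100" --pt "0 0 0 0 0 -1 100" --pt "0 0 0 0 0 -1 100" --pt "0 0 0 0 0 -1 100" --pt "0 0 0 0 0 -1 100" --pt "0 0 0 0 0 -1 100"

```text
t: 3.1
tcp_pos: [0.5297, 0.0577, 0.2028]
eef_rot: [0.735, 0.678, -0.0, -0.0]
wrist_force: [1.2, 0.6, -0.6]
gripper_width: 0.0852
finger_force: 0.0
```

```bash
python3 - <<'E'
from h import *
plan((.530,.058,.062),6.7)
f=grab_frame("top"); cv2.imwrite("pics/top1.png",f["frame"][:,:,::-1])
print("blanks",blobs(f,(10,30,120),(32,140,255),.026,30,(.012,.04)))
f=grab_frame("side"); print([ (b[0],b[1],b[3]) for b in blobs(f,(10,40,100),(32,140,255),.026,30,(.01,.04))])
E
```

```text
shift [0.011 0.014 4.695] turn z -1.876 (or 28.12 ) j6 -0.03 tilt [-8.e-04  1.e-04 -1.e+00] tcp [0.5297 0.0577 0.2028] ycur -4.6
blanks [(array([ 435.5, -293.5]), array([68.7, 26.9]), 1.4, array([434., 260.])), (array([ 445.4, -406.1]), array([69.4, 27.2]), 3.0, array([477., 255.])), (array([786.1,  32.1]), array([68.6, 60. ]), -71.3, array([306., 128.])), (array([793.7, 276.2]), array([70.1,  9.8]), -5.6, array([211., 127.]))]
[(array([ 439.8, -413.3]), array([79.6, 38.5]), array([355., 318.])), (array([-56.8, -61.5]), array([189.5,  82.2]), array([122., 314.])), (array([ 73.2, -70.2]), array([53.2, 19.5]), array([166., 298.])), (array([ 430.4, -302.2]), array([78.4, 40. ]), array([327., 295.])), (array([776.4,  19.4]), array([81.4, 80.9]), array([357., 206.]))]
```

>>> step_arm --pt "0 0 0.8 0 0 -0.94 80" --pt "0 0 0.8 0 0 -0.94 60" --pt "0 0 0.8 0 0 0 60" --pt "0 0 0.8 0 0 0 60" --pt "0 0 0.75 0 0 0 60" --pt "0 0 0.75 0 0 0 60" --pt "0 0 0 0 0 0 10" --pt "0 0 0 0 0 0 10" --pt "0 0 0 0 0 0 10" --pt "0 0 0 0 0 0 10" --newtons 40

```text
t: 4.2
tcp_pos: [0.5305, 0.0576, 0.0633]
eef_rot: [0.666, 0.746, 0.001, 0.001]
wrist_force: [0.7, 0.0, -0.1]
gripper_width: 0.0083
finger_force: 0.0
```

```bash
python3 - <<'E'
from h import *
plan((.530,.058,.062),6.7); s=monitor.get_state(); print(s['wrist_force'],s['gripper_width'],s['finger_force'])
E
```

```text
shift [ 0.014 -0.014  0.044] turn z -0.042 (or 29.96 ) j6 -0.22 tilt [ 2.e-03 -2.e-04 -1.e+00] tcp [0.5305 0.0576 0.0633] ycur 6.5
[ 0.68901772  0.0442441  -0.13572986] 0.008338146175237295 0.0
```

```bash
python3 - <<'E'
from h import *
f=grab_frame("wrist"); cv2.imwrite("pics/w1.png",f["frame"][:,:,::-1])
f=grab_frame("top"); cv2.imwrite("pics/top2.png",cv2.resize(f["frame"][130:290,130:400,::-1],None,fx=2.5,fy=2.5))
print("knob",blobs(f,(0,130,60),(6,255,255),.090,5), (cloud(f)[220:235,285:305,2]*1000).round()[::3,::2])
E
```

```text
knob [(array([561.9, 413.9]), array([18. ,  8.2]), -36.3, array([144., 216.])), (array([ 545.1, -624.2]), array([96.3,  7.2]), -8.5, array([575., 214.]))] [[391. 389. 389. 390. 390. 389. 389. 388. 387. 389.]
 [389. 389. 390. 389. 389. 390. 389. 389. 389. 390.]
 [387. 389. 389. 388. 391. 390. 390. 388. 388. 392.]
 [388. 387. 390. 388. 389. 389. 390. 389. 389. 389.]
 [387. 387. 388. 386. 386. 388. 386. 387. 389. 388.]]
```

View pics/w1.png

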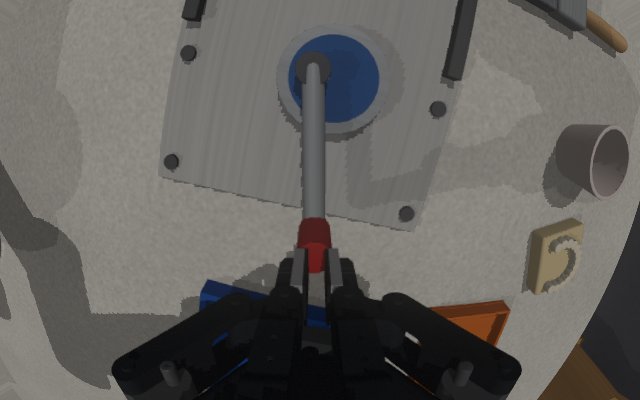

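View pics/top2.png

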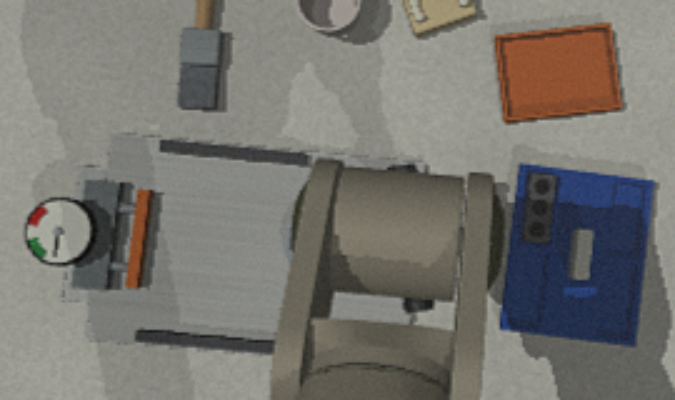

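```bash
cat >> h.py <<'E'
def wcloud(f):
    K,V=f["K"],f["view"]; z=f["z_map"]; v,u=np.mgrid[:z.shape[0],:z.shape[1]]
    a=np.stack([(u-K[0,2])/K[0,0],(v-K[1,2])/K[1,1]],-1); th=np.linalg.norm(a,axis=-1)
    t=np.where(th>1e-6,np.tan(th)/np.maximum(th,1e-6),1)
    P=np.concatenate([a*t[...,None]*z[...,None],z[...,None]],-1)
    W=(P-V[:3,3])@V[:3,:3]; W[z<=0]=np.nan; return W
E
python3 - <<'E'
from h import *
f=grab_frame("wrist"); W=wcloud(f); H=hsv(f)
print(f["K"][0,0],-f["view"][:3,:3].T@f["view"][:3,3])
m=((H[...,0]<8)|(H[...,0]>172))&(H[...,1]>130); m[:,:290]=0;m[:,340:]=0;m[:200]=0
for v in range(215,285,8): print(v,(W[v,315]*1000).round(1),m[v].sum())
P=W[m]*1000; print(np.nanmin(P,0),np.nanmax(P,0),np.nanmedian(P[P[:,2]>86],0))
for u,v in [(313,70),(313,150),(300,250),(340,250),(296,270),(340,270)]: print(u,v,(W[v,u]*1000).round(1))
E
```

```text
309.70691628693146 [0.52115589 0.14060035 0.2317399 ]
215 [528.5  72.   53.1] 0
223 [528.7  70.7  62.9] 26
231 [528.7  70.1  73. ] 30
239 [528.7  70.5  84.3] 32
247 [529.1  67.   86.7] 33
255 [529.6  62.7  87.5] 17
263 [530.1  57.9  87.6] 17
271 [530.7  52.7  87.4] 15
279 [537.6 -10.   -2. ] 0
[520.11821261  51.44971139  49.29776026] [538.3038203   71.16400533  89.73487225] [529.88318579  62.90670818  88.01657753]
313 70 [517.5 158.6  49.3]
313 150 [522.8 111.7  51.2]
300 250 [521.5  68.9  95.5]
340 250 [555.5  21.3  -2.4]
296 270 [520.6  68.8 114.6]
340 270 [539.8  70.8 114.3]
```

>>> step_arm --pt "0 0 0 0 0 0 10" --pt "0 0 0 0 0 0 10" --pt "0 0 0 0 0 0 10" --pt "0 0 0 0 0 0 10" --pt "0 0 0 0 0 0 10" --pt "0 0 0 0 0 0 10" --pt "0 0 0 0 0 0 10" --pt "0 0 0 0 0 0 10" --pt "0 0 0 0 0 0 10" --pt "0 0 0 0 0 0 10"

```text
t: 5.35
tcp_pos: [0.5299, 0.0577, 0.0622]
eef_rot: [0.666, 0.746, 0.0, 0.0]
wrist_force: [0.0, 0.3, 1.3]
gripper_width: 0.0084
finger_force: 0.6
```

```bash
python3 - <<'E'
from h import *
f=grab_frame("wrist"); W=wcloud(f); C=f["frame"]
import cv2
cv2.imwrite("pics/w2.png",cv2.resize(C[200:330,240:390,::-1],None,fx=4,fy=4,interpolation=cv2.INTER_NEAREST))
E
```

```text
(no output)
```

View pics/w2.png

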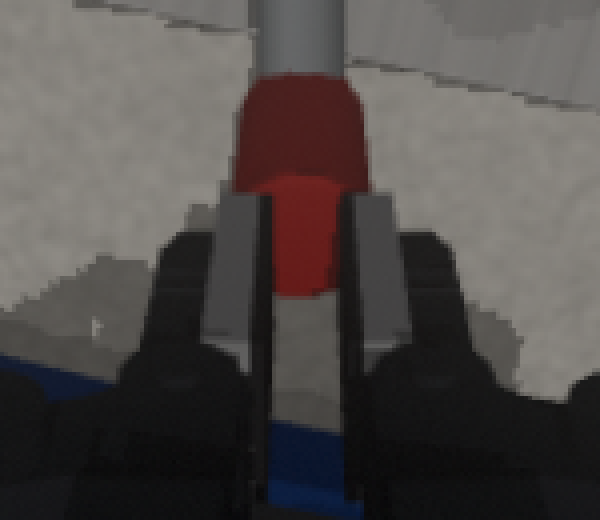

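```bash
python3 - <<'E'
from h import *
f=grab_frame("wrist"); W=wcloud(f)*1000; H=hsv(f)
for v in range(225,300,6): print(v,[tuple(W[v,u].round().astype(int)) if np.isfinite(W[v,u,0]) else None for u in (292,297,302,306,315,326,330,335,340)])
f=grab_frame("side"); cv2.imwrite("pics/s2.png",cv2.resize(f["frame"][130:290,180:400,::-1],None,fx=3,fy=3))
s=monitor.get_state(); print(s["tcp_pos"],s["gripper_width"],s["finger_force"])
E
```

```text
225 [(np.int64(513), np.int64(41), np.int64(-1)), (np.int64(517), np.int64(41), np.int64(-2)), (np.int64(521), np.int64(65), np.int64(54)), (np.int64(523), np.int64(67), np.int64(58)), (np.int64(528), np.int64(70), np.int64(63)), (np.int64(535), np.int64(68), np.int64(57)), (np.int64(543), np.int64(44), np.int64(-2)), (np.int64(548), np.int64(44), np.int64(-2)), (np.int64(552), np.int64(45), np.int64(-2))]
231 [(np.int64(513), np.int64(35), np.int64(-3)), (np.int64(517), np.int64(35), np.int64(-3)), (np.int64(521), np.int64(65), np.int64(63)), (np.int64(523), np.int64(68), np.int64(69)), (np.int64(528), np.int64(70), np.int64(72)), (np.int64(535), np.int64(69), np.int64(67)), (np.int64(538), np.int64(65), np.int64(57)), (np.int64(548), np.int64(39), np.int64(-1)), (np.int64(552), np.int64(39), np.int64(-2))]
237 [(np.int64(514), np.int64(30), np.int64(-1)), (np.int64(518), np.int64(30), np.int64(-2)), (np.int64(522), np.int64(67), np.int64(74)), (np.int64(524), np.int64(68), np.int64(77)), (np.int64(528), np.int64(70), np.int64(80)), (np.int64(535), np.int64(68), np.int64(75)), (np.i
[... 3662 characters left out ...]
4(-23), np.int64(-2)), (np.int64(534), np.int64(65), np.int64(122)), (np.int64(535), np.int64(68), np.int64(126)), (np.int64(536), np.int64(72), np.int64(132)), (np.int64(538), np.int64(72), np.int64(131))]
297 [(np.int64(520), np.int64(70), np.int64(136)), (np.int64(522), np.int64(70), np.int64(135)), (np.int64(524), np.int64(63), np.int64(126)), (np.int64(526), np.int64(62), np.int64(123)), (np.int64(539), np.int64(-28), np.int64(-1)), (np.int64(534), np.int64(63), np.int64(124)), (np.int64(536), np.int64(64), np.int64(125)), (np.int64(536), np.int64(72), np.int64(136)), (np.int64(538), np.int64(72), np.int64(135))]
[0.52987206 0.05766226 0.06221466] 0.008597340417130615 0.6753886956721544
```

View pics/s2.png

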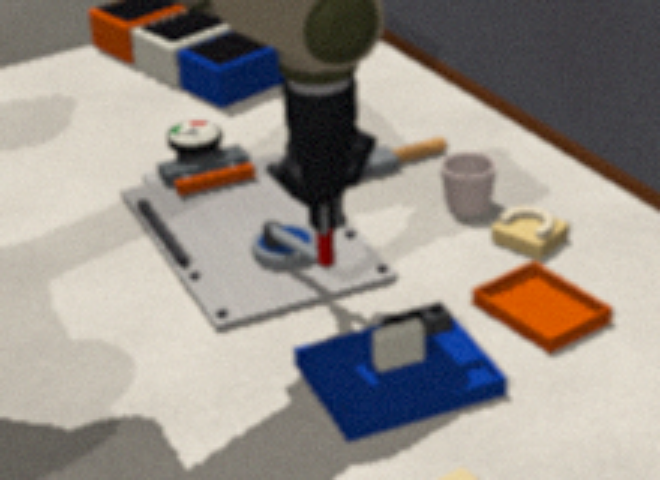

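>>> step_arm --pt "0 0 0 0 0 0 60" --pt "0 0 0 0 0 0 60" --pt "0 0 0 0 0 0 60" --pt "0 0 0 0 0 0 60" --pt "0 -0.03 0.25 0 0 0 60" --pt "0.1 0 0.25 0 0 0 60" --pt "0 0 0.25 0 0 0 60" --pt "0 0 0.2 0 0 0 60" --pt "0 0 0 0 0 0 60" --pt "0 0 0 0 0 0 60"

```text
t: 6.5
tcp_pos: [0.5287, 0.0605, 0.0336]
eef_rot: [0.666, 0.746, -0.0, -0.0]
wrist_force: [0.4, -0.9, 0.2]
gripper_width: 0.0509
finger_force: 0.0
```

>>> step_arm --pt "0 0 0 0 0 0 5" --pt "0 0 0 0 0 0 5" --pt "0 0 0 0 0 0 5" --pt "0 0 0 0 0 0 5" --pt "0 0 0 0 0 0 5" --pt "0 0 0 0 0 0 5" --pt "0 0 0 0 0 0 5" --pt "0 0 0 0 0 0 5" --pt "0 0 0 0 0 0 5" --pt "0 0 0 0 0 0 5"

```text
t: 7.5
tcp_pos: [0.5289, 0.0605, 0.0341]
eef_rot: [0.666, 0.746, 0.0, 0.0]
wrist_force: [-1.1, -0.8, 5.3]
gripper_width: 0.0186
finger_force: 39.0
```

```bash
python3 - <<'E'
from h import *
f=grab_frame("wrist"); W=wcloud(f)*1000; H=hsv(f)
cv2.imwrite("pics/w3.png",f["frame"][150:380,160:480,::-1])
print(f["view"][:3,:3]@monitor.get_state()["tcp_pos"]+f["view"][:3,3])
s=monitor.get_state(); print(s["tcp_pos"],s["gripper_width"],s["finger_force"],s["wrist_force"],s["ft_torque"])
E
```

```text
[-0.00058291  0.0250403   0.18662954]
[0.52886597 0.06048998 0.0340474 ] 0.018521868005184846 39.03788924217224 [-0.99643802  0.08051153  6.14897486] [-0.09817719  0.15854128  0.00306081]
```

View pics/w3.png

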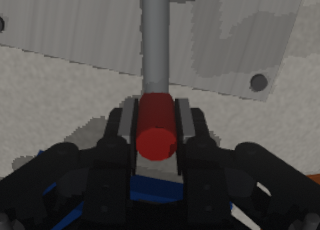

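>>> step_arm --pt "0.0183 -0.3484 0 0 0 1 5" --pt "0.0183 -0.3484 0 0 0 1 5" --pt "0.0183 -0.3484 0 0 0 1 5" --pt "0.0183 -0.3484 0 0 0 1 5" --pt "0.0183 -0.3484 0 0 0 1 5" --pt "0.0183 -0.3484 0 0 0 1 5" --pt "0.0183 -0.3484 0 0 0 1 5" --pt "0 0 0 0 0 0 5" --pt "0 0 0 0 0 0 5" --pt "0 0 0 0 0 0 5" --newtons 25

```text
t: 8.55
tcp_pos: [0.4593, 0.0784, 0.034]
eef_rot: [0.889, 0.458, -0.0, 0.0]
wrist_force: [-2.4, -2.1, 7.1]
gripper_width: 0.0192
finger_force: 39.4
```

```bash
python3 - <<'E'
from h import *
f=grab_frame("wrist"); W=wcloud(f)*1000; H=hsv(f)
cv2.imwrite("pics/w4.png",f["frame"][:,:,::-1])
m=((H[...,0]<8)|(H[...,0]>172))&(H[...,1]>130)&(W[...,2]>84)&(W[...,2]<95); P=W[m]; print("knob top",P[:,:2].min(0),P[:,:2].max(0))
m=cv2.inRange(H,(100,120,40),(125,255,255))*((W[...,2]>20)&(W[...,2]<33)).astype(np.uint8); P=W[m>0]
print("disc cloud",P.mean(0),cv2.minEnclosingCircle(P[:,:2].astype(np.float32)))
s=monitor.get_state(); print(s["tcp_pos"],s["gripper_width"],s["finger_force"],s["wrist_force"],s["ft_torque"])
E
```

```text
knob top [449.59095919  68.85366255] [469.25593959  89.21028347]
disc cloud [534.80569844  94.24995446  24.75239085] ((552.9658203125, -4.2650909423828125), 184.88931274414062)
[0.45933787 0.07840232 0.03402549] 0.01870606747990642 39.419419169425964 [-2.48395585 -1.16151128  7.72824622] [-0.2258773   0.40204057 -0.1722938 ]
```

>>> step_arm --pt "0.0183 -0.3484 0 0 0 1 5" --pt "0.0183 -0.3484 0 0 0 1 5" --pt "0.0183 -0.3484 0 0 0 1 5" --pt "0.0183 -0.3484 0 0 0 1 5" --pt "0.0183 -0.3484 0 0 0 1 5" --pt "0.0183 -0.3484 0 0 0 1 5" --pt "0.0183 -0.3484 0 0 0 1 5" --pt "0.003 -0.14 0 0 0 0.4 5" --pt "0 0 0 0 0 0 5" --pt "0 0 0 0 0 0 5"

```text
t: 9.6
tcp_pos: [0.4197, 0.1409, 0.034]
eef_rot: [0.996, 0.089, 0.0, 0.001]
wrist_force: [1.2, -12.5, 5.5]
gripper_width: 0.0187
finger_force: 39.3
```

```bash
python3 - <<'E'
from h import *
f=grab_frame("wrist"); W=wcloud(f)*1000; H=hsv(f)
m=((H[...,0]<8)|(H[...,0]>172))&(H[...,1]>130)&(W[...,2]>84)&(W[...,2]<95); P=W[m]; print("knob top",P[:,:2].min(0),P[:,:2].max(0))
s=monitor.get_state(); print(s["tcp_pos"],s["gripper_width"],s["finger_force"],s["wrist_force"],s["ft_torque"])
E
```

```text
knob top [410.16358778 132.28649838] [429.43670106 151.65772587]
[0.41970479 0.14096011 0.03401489] 0.018739507121903476 39.30463135242462 [  0.44813617 -12.8131447    5.69725292] [-2.01147947 -0.07626383 -0.08339626]
```

>>> step_arm --pt "0 0 0 0 0 0 60" --pt "0 0 0 0 0 0 60" --pt "0 0 0 0 0 0 60" --pt "0 0 -0.8 0 0 0 60" --pt "0 0 -0.8 0 0 0 60" --pt "0 0 -0.8 0 0 0 60" --pt "0 0 -0.8 0 0 0 60" --pt "0 0 0 0 0 0 60" --pt "0 0 0 0 0 0 60" --pt "0 0 0 0 0 0 60"

```text
t: 10.65
tcp_pos: [0.4183, 0.1425, 0.1288]
eef_rot: [0.996, 0.088, -0.001, -0.0]
wrist_force: [-0.4, -0.3, 0.6]
gripper_width: 0.0513
finger_force: 0.0
```

```bash
python3 - <<'E'
from h import *
plan((.562,-.0685,.130),81.3)
f=grab_frame("top"); W=cloud(f); cv2.imwrite("pics/top3.png",f["frame"][:,:,::-1])
print("carrier",[b for b in blobs(f,(100,120,40),(125,255,255),.022,200)])
print("rib",blobs(f,(0,0,130),(180,40,255),.064,20,(.05,.08)))
print("stub",blobs(f,(0,0,0),(180,110,90),.039,60,(.03,.048)))
print("pad",blobs(f,(5,130,60),(18,255,255),.028,40,(.018,.04)))
E
```

```text
shift [ 3.484  7.763 -0.051] turn z 3.132 (or -26.87 ) j6 1.46 tilt [-0.0019  0.     -1.    ] tcp [0.4183 0.1425 0.1288] ycur -79.9
carrier [(array([ 514.1, -107.6]), array([170.3, 139.5]), -8.7, array([360., 231.])), (array([704.8, 607.5]), array([135.7, 124.3]), 11.5, array([ 82., 163.]))]
rib [(array([ 513.3, -108.1]), array([47.9, 14.8]), -8.7, array([363., 231.])), (array([547.2, 402.3]), array([56. , 55.5]), 45.0, array([153., 222.])), (array([679.5, 698.9]), array([117. ,  89.7]), 11.6, array([ 32., 171.])), (array([775.1, 140.3]), array([65. , 64.2]), 17.3, array([261., 129.]))]
stub [(array([151.3, 636.5]), array([72.4, 21.4]), 53.5, array([ 57., 391.])), (array([561. , -69.1]), array([70.1, 26.6]), -8.5, array([346., 213.]))]
pad [(array([540. , 339.4]), array([97. , 13.5]), -4.9, array([185., 225.]))]
```

>>> step_arm --pt "0.345 0.778 0 0 0 0 50" --pt "0.345 0.778 0 0 0 0 50" --pt "0.345 0.778 0 0 0 0 50" --pt "0.345 0.778 0 0 0 0 50" --pt "0.345 0.778 0 0 0 0 50" --pt "0.345 0.778 0 0 0 0 50" --pt "0.345 0.778 0 0 0 0 50" --pt "0.345 0.778 0 0 0 0 50" --pt "0.345 0.778 0 0 0 0 50" --pt "0.345 0.778 0 0 0 0 50"

```text
t: 11.7
tcp_pos: [0.5618, -0.0701, 0.1286]
eef_rot: [0.996, 0.088, -0.001, -0.0]
wrist_force: [0.3, 1.2, -0.3]
gripper_width: 0.0427
finger_force: 0.0
```

>>> step_arm --pt "0 0 0 0 0 0.783 50" --pt "0 0 0 0 0 0.783 50" --pt "0 0 0 0 0 0.783 50" --pt "0 0 0 0 0 0.783 50" --pt "0 0 0.5 0 0 0 50" --pt "0 0 0.5 0 0 0 50" --pt "0 0 0.5 0 0 0 50" --pt "0 0 0.5 0 0 0 50" --pt "0 0 0 0 0 0 50" --pt "0 0 0 0 0 0 50"

```text
t: 12.7
tcp_pos: [0.5615, -0.0692, 0.0695]
eef_rot: [0.997, -0.076, -0.0, -0.0]
wrist_force: [0.7, -0.2, -0.0]
gripper_width: 0.0428
finger_force: 0.0
```

```bash
python3 - <<'E'
from h import *
f=grab_frame("wrist"); W=wcloud(f); s,r=head(); H=hsv(f)
T=(W-s["tcp_pos"])@r*1000  # tool coords mm
m=(abs(T[...,0])<16)&(abs(T[...,1])>15)&(abs(T[...,1])<60)&(T[...,2]<0)&(H[...,1]<100)
P=T[m]; print("tip depth (tool z) pct",np.percentile(P[:,2],[90,98,99.5,100])); q=P[P[:,2]>np.percentile(P[:,2],97)]; print(np.median(q[q[:,1]>0],0),np.median(q[q[:,1]<0],0))
# stub
m=(H[...,2]<80)&(W[...,2]>.033)&(W[...,2]<.045)
c=max(cv2.findContours(m.astype(np.uint8),0,2)[0],key=cv2.contourArea)[:,0]; P=W[m]; P=P[np.linalg.norm(P[:,:2]-[.561,-.069],axis=1)<.06]
print("stub",cv2.minAreaRect((P[:,:2]*1000).astype(np.float32)))
plan((.561,-.0691,.0),81.3); print(s["gripper_width"])
cv2.imwrite("pics/w5.png",f["frame"][:,:,::-1])
E
```

```text
tip depth (tool z) pct [-63.97040809 -39.81263132 -32.71752346 -27.8476715 ]
[ 10.65224956  24.82165038 -38.25855859] [  7.11605591 -24.16732017 -37.57548072]
stub ((558.9522705078125, -86.38301086425781), (66.07647705078125, 70.28817749023438), 83.36396789550781)
shift [-0.03  -0.003  2.334] turn z -0.002 (or 30.0 ) j6 1.39 tilt [ 3.e-04 -1.e-04 -1.e+00] tcp [ 0.5619 -0.0693  0.07  ] ycur -98.7
0.04260476056647637
```

View pics/w5.png

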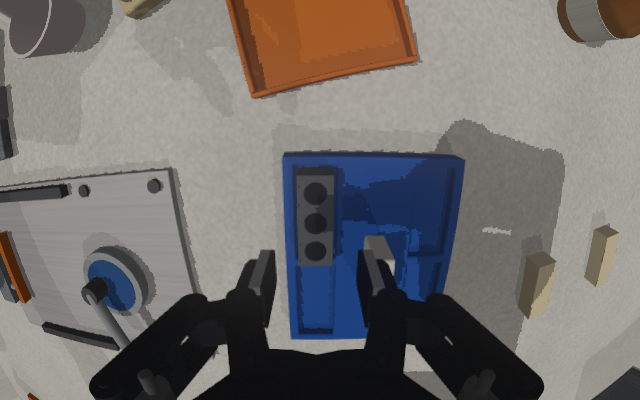

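>>> step_arm --pt "-0.03 0 0.5 0 0 0 50" --pt "0 0 0.5 0 0 0 50" --pt "0 0 0.5 0 0 0 50" --pt "0 0 0.5 0 0 0 50" --pt "0 0 0.3 0 0 0 50" --pt "0 0 0.2 0 0 0 50" --pt "0 0 0 0 0 0 50" --pt "0 0 0 0 0 0 50" --pt "0 0 0 0 0 0 10" --pt "0 0 0 0 0 0 10" --newtons 50

```text
t: 13.75
tcp_pos: [0.5613, -0.0693, -0.0044]
eef_rot: [0.997, -0.076, 0.001, 0.0]
wrist_force: [-0.2, -0.0, 3.6]
gripper_width: 0.0247
finger_force: 49.8
```

>>> step_arm --pt "0 0 0 0 0 0 10" --pt "0 0 0 0 0 0 10" --pt "0 0 0 0 0 0 10" --pt "0 0 0 0 0 0 10" --pt "0 0 0 0 0 0 10" --pt "0 0 0 0 0 0 10" --pt "0 0 -0.2 0 0 0 10" --pt "0 0 -0.4 0 0 0 10" --pt "0 0 -0.4 0 0 0 10" --pt "0 0 0 0 0 0 10"

```text
t: 14.75
tcp_pos: [0.5619, -0.0695, 0.0269]
eef_rot: [0.997, -0.076, 0.002, 0.0]
wrist_force: [-0.1, 0.4, -1.0]
gripper_width: 0.0251
finger_force: 49.2
```

```bash
python3 - <<'E'
from h import *
plan((.705,-.094,.06),-84.5)
E
```

```text
shift [ 4.843  0.087 -1.085] turn z -2.368 (or 27.63 ) j6 1.39 tilt [ 0.0035 -0.0012 -1.    ] tcp [ 0.5619 -0.0695  0.0269] ycur -98.7
```

>>> step_arm --pt "0 0 -0.55 0 0 0 10" --pt "0 0 -0.55 0 0 0 10" --pt "0.8 0.015 0 0 0 0 10" --pt "0.8 0.015 0 0 0 0 10" --pt "0.8 0.015 0 0 0 0 10" --pt "0.8 0.015 0 0 0 0 10" --pt "0.8 0.015 0 0 0 0 10" --pt "0.84 0.01 0 0 0 -0.8 10" --pt "0 0 0 0 0 -0.8 10" --pt "0 0 0 0 0 -0.77 10"

```text
t: 15.75
tcp_pos: [0.704, -0.0936, 0.0569]
eef_rot: [0.999, 0.05, -0.0, -0.0]
wrist_force: [0.1, 0.1, -0.8]
gripper_width: 0.025
finger_force: 49.2
```

```bash
python3 - <<'E'
from h import *
plan((.705,-.094,-.0115),-84.5)
f=grab_frame("wrist"); W=wcloud(f); H=hsv(f)
m=cv2.inRange(H,(5,130,60),(18,255,255))>0
P=W[m]; P=P[(P[:,2]<.03)&(np.linalg.norm(P[:,:2]-[.705,-.094],axis=1)<.12)]; print(cv2.minAreaRect((P[:,:2]*1000).astype(np.float32)))
m=(H[...,2]<80)&(abs(W[...,0]-.705)<.05)&(abs(W[...,1]+.094)<.03)&(W[...,2]<.12); print((W[m][:,2]*1000).min() if m.any() else None)
E
```

```text
shift [0.033 0.016 2.279] turn z 0.034 (or -29.97 ) j6 1.17 tilt [-8.e-04  3.e-04 -1.e+00] tcp [ 0.704  -0.0936  0.0569] ycur -84.3
((701.4124145507812, -90.28659057617188), (99.52022552490234, 128.41329956054688), 5.632976055145264)
1.6073922577911455
```

>>> step_arm --pt "0.03 0 0.5 0 0 0 10" --pt "0 0 0.5 0 0 0 10" --pt "0 0 0.5 0 0 0 10" --pt "0 0 0.4 0 0 0 10" --pt "0 0 0.2 0 0 0 10" --pt "0 0 0.1 0 0 0 10" --pt "0 0 0 0 0 0 10" --pt "0 0 0 0 0 0 10" --pt "0 0 0 0 0 0 10" --pt "0 0 0 0 0 0 10"

```text
t: 16.8
tcp_pos: [0.705, -0.0936, -0.0078]
eef_rot: [0.999, 0.048, 0.0, 0.0]
wrist_force: [-0.7, -0.5, 0.1]
gripper_width: 0.0245
finger_force: 49.2
```

>>> step_arm --pt "0 0 0 0 0 0 60" --pt "0 0 0 0 0 0 60" --pt "0 0 0 0 0 0 60" --pt "0 0 0 0 0 0 60" --pt "0 0 -0.5 0 0 0 60" --pt "0 0 -0.8 0 0 0 60" --pt "0 0 -0.9 0 0 0 60" --pt "0 0 -0.9 0 0 0 60" --pt "0 0 0 0 0 0 60" --pt "0 0 0 0 0 0 60"

```text
t: 17.8
tcp_pos: [0.705, -0.0936, 0.0858]
eef_rot: [0.999, 0.048, 0.001, 0.0]
wrist_force: [-0.0, -0.2, -1.1]
gripper_width: 0.0513
finger_force: 0.0
```

```bash
python3 - <<'E'
from h import *
f=grab_frame("wrist"); W=wcloud(f)*1000; H=hsv(f)
cv2.imwrite("pics/w6.png",f["frame"][:,:,::-1])
for k,lo,hi,zr in [("stub",(0,0,0),(180,110,85),(22,38)),("rib",(0,0,110),(180,60,255),(57,72)),("carr",(100,120,40),(125,255,255),(17,27))]:
  m=(cv2.inRange(H,lo,hi)>0)&(W[...,2]>zr[0])&(W[...,2]<zr[1])
  for c in cv2.findContours(m.astype(np.uint8),0,1)[0]:
    if cv2.contourArea(c)>150:
      z=np.zeros(m.shape,np.uint8); cv2.drawContours(z,[c],-1,1,-1); P=W[(z>0)&m]; print(k,cv2.minAreaRect(P[:,:2].astype(np.float32)),np.median(P,0).round(1))
plan((.5135,-.108,.09),81.3)
E
```

```text
stub ((707.1168823242188, -325.74468994140625), (36.910011291503906, 9.772784233093262), 19.97037696838379) [ 711.2 -322.3   29.9]
stub ((704.4320068359375, -92.62921142578125), (69.79571533203125, 25.39276123046875), 4.805126190185547) [707.9 -92.4  28.3]
stub ((776.3272094726562, 159.18309020996094), (55.63334655761719, 26.988740921020508), 1.3114782571792603) [775.6 166.1  30.6]
stub ((777.8974609375, 122.1576156616211), (58.001617431640625, 23.46477699279785), 4.33162784576416) [777.6 115.4  30.5]
carr ((517.6771240234375, 147.87673950195312), (52.153404235839844, 59.516868591308594), 47.46717071533203) [521.7 141.1  25.9]
carr ((570.4915771484375, -102.41604614257812), (111.04129028320312, 61.40552520751953), 81.43828582763672) [ 578.1 -108.4   20.1]
shift [-6.385 -0.129 -0.177] turn z 2.368 (or -27.63 ) j6 1.18 tilt [-5.e-04  2.e-04 -1.e+00] tcp [ 0.7045 -0.0935  0.0846] ycur -84.5
```

View pics/w6.png

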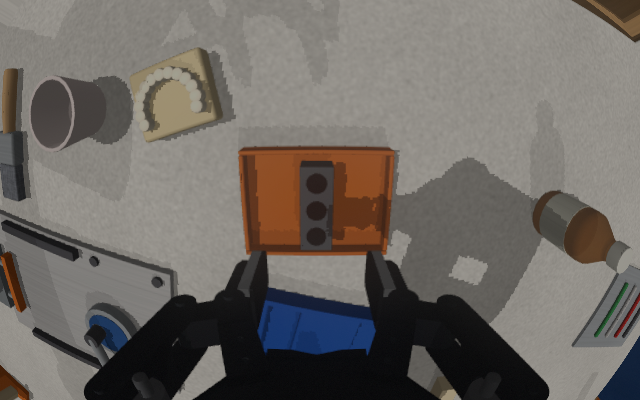

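```bash
python3 - <<'E'
from h import *
f=grab_frame("top"); cv2.imwrite("pics/top4.png",cv2.resize(f["frame"][150:310,120:400,::-1],None,fx=2.5,fy=2.5))
print("pad",blobs(f,(5,130,60),(18,255,255),.028,40,(.018,.04)))
print("disc",blobs(f,(100,120,40),(125,255,255),.027,200))
print("strips",[b for b in blobs(f,(0,0,0),(180,120,75),.022,60) if abs(b[1][0]-150)<10])
print("knob",blobs(f,(0,130,60),(6,255,255),.090,8)[:1])
E
```

```text
pad [(array([539.9, 338.3]), array([97.3, 14.1]), -6.5, array([185., 225.]))]
disc [(array([703.8, 604.4]), array([134.6, 123.7]), 11.5, array([ 81., 163.]))]
strips [(array([434.5, 266.9]), array([151.2,  12.6]), 83.2, array([214., 266.])), (array([625.9, 244.5]), array([151. ,  12.6]), 83.1, array([223., 191.]))]
knob [(array([420.3, 138.3]), array([16.4, 16.3]), 89.6, array([261., 273.]))]
```

View pics/top4.png

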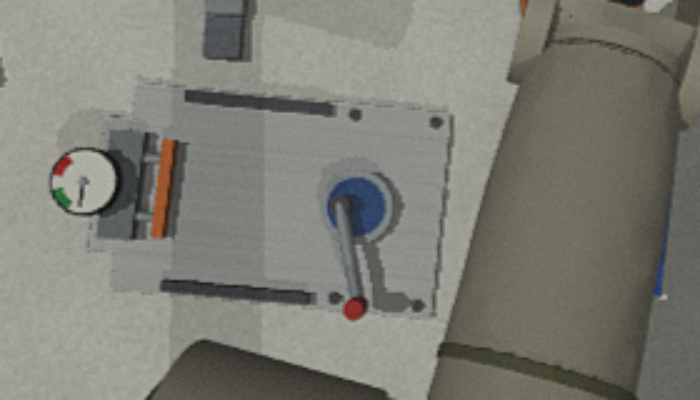

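>>> step_arm --pt "-0.912 -0.018 0 0 0 0 55" --pt "-0.912 -0.018 0 0 0 0 55" --pt "-0.912 -0.018 0 0 0 0 55" --pt "-0.912 -0.018 0 0 0 0 55" --pt "-0.912 -0.018 0 0 0 0 55" --pt "-0.912 -0.018 0 0 0 0 55" --pt "-0.912 -0.018 0 0 0 0 55" --pt "0 0 0 0 0 0.79 55" --pt "0 0 0 0 0 0.79 55" --pt "0 0 0 0 0 0.79 55"

```text
t: 18.9
tcp_pos: [0.5132, -0.108, 0.0841]
eef_rot: [0.997, -0.078, -0.001, -0.0]
wrist_force: [-0.1, 0.1, -0.0]
gripper_width: 0.0472
finger_force: 0.0
```

```bash
python3 - <<'E'
from h import *
f=grab_frame("wrist"); W=wcloud(f)*1000; H=hsv(f)
cv2.imwrite("pics/w7.png",f["frame"][:,:,::-1])
c=cv2.inRange(W,(-1e4,-1e4,55),(1e4,1e4,73)); m=(c>0)&(np.abs(W[...,0]-513)<45)&(abs(W[...,1]+108)<25)
P=W[m]; print("rib",cv2.minAreaRect(P[:,:2].astype(np.float32)),np.median(P,0).round(1), m.sum())
plan((.5136,-.108,-.002),81.3)
E
```

```text
rib ((513.1504516601562, -106.15043640136719), (16.260942459106445, 50.46001434326172), 81.7586898803711) [ 515.6 -106.7   61.9] 1676
shift [ 0.015 -0.     2.867] turn z -0.074 (or 29.93 ) j6 1.3 tilt [-1.5e-03  7.0e-04 -1.0e+00] tcp [ 0.5133 -0.108   0.084 ] ycur -99.1
```

>>> step_arm --pt "0 -0.03 0.5 0 0 -0.07 55" --pt "0 0 0.6 0 0 0 55" --pt "0 0 0.6 0 0 0 55" --pt "0 0 0.6 0 0 0 55" --pt "0 0 0.35 0 0 0 55" --pt "0 0 0.2 0 0 0 55" --pt "0 0 0 0 0 0 55" --pt "0 0 0 0 0 0 0" --pt "0 0 0 0 0 0 0" --pt "0 0 0 0 0 0 0" --newtons 110

```text
t: 19.95
tcp_pos: [0.5144, -0.1075, 0.0001]
eef_rot: [0.997, -0.072, 0.001, 0.0]
wrist_force: [-2.4, 0.4, 5.0]
gripper_width: 0.015
finger_force: 107.9
```

>>> step_arm --pt "0 0 0 0 0 0 0" --pt "0 0 0 0 0 0 0" --pt "0 0 0 0 0 0 0" --pt "0 0 0 0 0 0 0" --pt "0 0 -0.1 0 0 0 0" --pt "0 0 -0.2 0 0 0 0" --pt "0 0 -0.4 0 0 0 0" --pt "0 0 -0.6 0 0 0 0" --pt "0 0 -0.7 0 0 0 0" --pt "0 0 -0.5 0 0 0 0"

```text
t: 20.95
tcp_pos: [0.5142, -0.1074, 0.0762]
eef_rot: [0.997, -0.072, 0.001, 0.0]
wrist_force: [0.5, -0.0, -4.5]
gripper_width: 0.0149
finger_force: 107.2
```

```bash
python3 - <<'E'
from h import *
s=monitor.get_state(); print(s["wrist_force"],s["ft_torque"],s["gripper_width"])
plan((.550,.1,.070),83.3)
E
```

```text
[ 0.45519183 -0.02103747 -4.53487861] [ 0.0038653  -0.05191819  0.01677627] 0.0149102090368665
shift [ 0.184 -7.012  0.204] turn z -0.265 (or 29.74 ) j6 1.29 tilt [ 1.4e-03 -6.0e-04 -1.0e+00] tcp [ 0.5142 -0.1074  0.0762] ycur -98.3
```

>>> step_arm --pt "0.02 -0.3 0 0 0 0 0" --pt "0.02 -0.6 0 0 0 0 0" --pt "0.02 -0.8 0 0 0 0 0" --pt "0.02 -0.8 0 0 0 0 0" --pt "0.02 -0.8 0 0 0 0 0" --pt "0.02 -0.8 0 0 0 0 0" --pt "0.02 -0.8 0 0 0 0 0" --pt "0.02 -0.8 0 0 0 0 0" --pt "0.02 -0.8 0 0 0 0 0" --pt "0 -0.5 0 0 0 -0.27 0"

```text
t: 21.95
tcp_pos: [0.549, 0.1019, 0.0735]
eef_rot: [0.998, -0.057, -0.001, -0.0]
wrist_force: [0.0, -0.6, -5.6]
gripper_width: 0.0146
finger_force: 107.6
```

```bash
python3 - <<'E'
from h import *
s=monitor.get_state(); print(s["wrist_force"],s["ft_torque"],s["gripper_width"])
plan((.5302,.2589,.070),83.3)
E
```

```text
[ 5.13611760e-03 -5.56764828e-01 -5.64131799e+00] [-0.03608678 -0.01032079  0.02332591] 0.014585664859082118
shift [-1.218 -5.13   0.12 ] turn z 0.028 (or -29.97 ) j6 1.66 tilt [-1.3e-03  4.0e-04 -1.0e+00] tcp [0.549  0.1019 0.0735] ycur -96.5
```

>>> step_arm --pt "0 -0.4 0 0 0 0 0" --pt "0 -0.7 0 0 0 0 0" --pt "0 -0.7 0 0 0 0 0" --pt "-0.1 -0.7 0 0 0 0 0" --pt "-0.2 -0.7 0 0 0 0 0" --pt "-0.3 -0.7 0 0 0 0 0" --pt "-0.3 -0.7 0 0 0 0 0" --pt "-0.22 -0.4 0 0 0 0 0" --pt "-0.1 -0.13 0 0 0 0.03 0" --pt "0 0 0 0 0 0 0"

```text
t: 22.95
tcp_pos: [0.5309, 0.2568, 0.0741]
eef_rot: [0.998, -0.06, -0.0, 0.0]
wrist_force: [-0.4, -0.1, -4.3]
gripper_width: 0.0149
finger_force: 107.7
```

```bash
python3 - <<'E'
from h import *
s=monitor.get_state(); print(s["wrist_force"],s["gripper_width"])
plan((.5302,.2589,.012),83.3)
f=grab_frame("wrist"); cv2.imwrite("pics/w8.png",f["frame"][:,:,::-1])
E
```

```text
[-0.37894281 -0.08295716 -4.33302911] 0.01486466465257345
shift [-0.03  -0.069  2.069] turn z -0.023 (or 29.98 ) j6 1.94 tilt [-3.e-04 -3.e-04 -1.e+00] tcp [0.5309 0.2568 0.0741] ycur -96.8
```

View pics/w8.png

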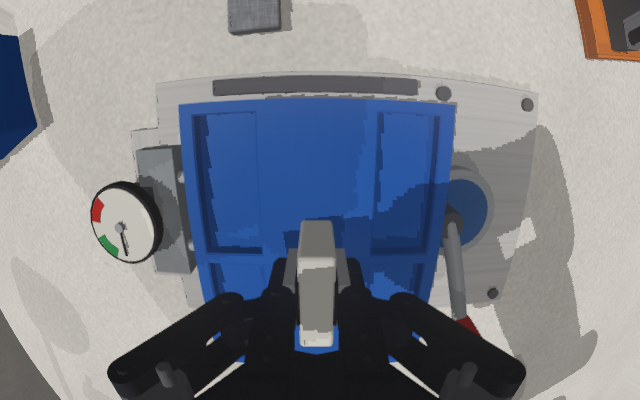

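>>> step_arm --pt "-0.03 -0.07 0 0 0 0 0" --pt "0 0 0.3 0 0 0 0" --pt "0 0 0.3 0 0 0 0" --pt "0 0 0.3 0 0 0 0" --pt "0 0 0.3 0 0 0 0" --pt "0 0 0.2 0 0 0 0" --pt "0 0 0.1 0 0 0 0" --pt "0 0 0 0 0 0 0" --pt "0 0 0 0 0 0 0" --pt "0 0 0 0 0 0 0"

```text
t: 24.0
tcp_pos: [0.5307, 0.2591, 0.0296]
eef_rot: [0.998, -0.06, 0.0, -0.0]
wrist_force: [-0.2, -0.6, -5.5]
gripper_width: 0.0148
finger_force: 107.9
```

```bash
python3 - <<'E'
from h import *
s=monitor.get_state(); print(s["wrist_force"],s["gripper_width"])
plan((.5302,.2589,.011),83.3)
for n in("wrist","side","top"):
  f=grab_frame(n); W=(wcloud if n=="wrist" else cloud)(f)*1000; H=hsv(f); m=cv2.inRange(H,(100,120,40),(125,255,255))
  k=(m>0)&(abs(W[...,2]-50)<9)&(abs(W[...,0]-530)<130)&(abs(W[...,1]-259)<110); P=W[k]
  if len(P)>50: print(n,len(P),cv2.minAreaRect(P[:,:2].astype(np.float32)),np.median(P[:,2]))
  k=cv2.inRange(H,(0,0,0),(180,120,75))>0; k&=(abs(W[...,2]-22)<6)&(abs(W[...,0]-530)<120)&(abs(W[...,1]-259)<85)
  for c in cv2.findContours(k.astype(np.uint8),0,1)[0]:
    if cv2.contourArea(c)>60: q=W[c[:,0,1],c[:,0,0]]; print(" strip",cv2.minAreaRect(q[:,:2].astype(np.float32)))
  if n=="side": cv2.imwrite("pics/s8.png",cv2.resize(f["frame"][130:290,180:400,::-1],None,fx=3,fy=3))
E
```

```text
[-0.21451883 -0.61209101 -5.54968571] 0.014780554707866485
shift [-0.017  0.01   0.621] turn z -0.025 (or 29.97 ) j6 1.95 tilt [ 8.e-04  2.e-04 -1.e+00] tcp [0.5307 0.2591 0.0296] ycur -96.9
wrist 32665 ((526.6000366210938, 241.08843994140625), (179.81915283203125, 172.03465270996094), 83.09577178955078) 49.36490927810589
side 792 ((525.255126953125, 249.29876708984375), (167.5573272705078, 170.5435333251953), 82.1991958618164) 48.589649541742574
top 1610 ((529.8057861328125, 257.4612121582031), (140.44573974609375, 171.30897521972656), 82.79188537597656) 49.95964668747796
 strip ((428.48779296875, 220.4709930419922), (54.37623977661133, 10.818977355957031), 83.36298370361328)
 strip ((626.525146484375, 246.88009643554688), (146.1105499267578, 12.01888656616211), 83.24080657958984)
```

>>> step_arm --pt "0 0.033 0 0 0 -0.07 0" --pt "0 0 0.2 0 0 0 0" --pt "0 0 0.2 0 0 0 0" --pt "0 0 0.1 0 0 0 0" --pt "0 0 0.06 0 0 0 0" --pt "0 0 0.06 0 0 0 0" --pt "0 0 0 0 0 0 0" --pt "0 0 0 0 0 0 0" --pt "0 0 0 0 0 0 0" --pt "0 0 0 0 0 0 0"

```text
t: 25.15
tcp_pos: [0.5304, 0.2581, 0.0107]
eef_rot: [0.998, -0.056, 0.0, -0.0]
wrist_force: [0.5, 0.3, -5.7]
gripper_width: 0.0148
finger_force: 107.9
```

```bash
python3 - <<'E'
from h import *
s=monitor.get_state(); print(s["wrist_force"],s["gripper_width"],s["tcp_pos"])
f=grab_frame("wrist"); cv2.imwrite("pics/w9.png",f["frame"][:,:,::-1])
E
```

```text
[ 0.48237241  0.25095575 -5.7288894 ] 0.014798135632828715 [0.53038365 0.25807693 0.01070948]
```

Still hanging; a little lower until it rests, then release and rise.

>>> step_arm --pt "0 0 0.03 0 0 0 0" --pt "0 0 0.03 0 0 0 0" --pt "0 0 0.02 0 0 0 0" --pt "0 0 0 0 0 0 0" --pt "0 0 0 0 0 0 0" --pt "0 0 0 0 0 0 50" --pt "0 0 0 0 0 0 50" --pt "0 0 0 0 0 0 50" --pt "0 0 0 0 0 0 50" --pt "0 0 0 0 0 0 50"

```text
t: 26.2
tcp_pos: [0.5304, 0.2581, 0.0081]
eef_rot: [0.998, -0.056, 0.0, -0.0]
wrist_force: [0.2, -0.3, -0.1]
gripper_width: 0.0429
finger_force: 0.0
```

>>> step_arm --pt "0 0 -0.4 0 0 0 50" --pt "0 0 -0.8 0 0 0 50" --pt "0 0 -0.8 0 0 0 50" --pt "0 0 -0.9 0 0 0 50" --pt "0 0 -0.5 0 0 0 50" --pt "0 0.9 0 0 0 0 50" --pt "0 0.9 0 0 0 0 50" --pt "0 0.9 0 0 0 0 50" --pt "0 0.9 0 0 0 0 50" --pt "0 0.9 0 0 0 0 50"

```text
t: 27.2
tcp_pos: [0.5151, 0.1229, 0.1111]
eef_rot: [0.998, -0.056, 0.001, -0.0]
wrist_force: [0.4, 0.6, -0.1]
gripper_width: 0.0427
finger_force: 0.0
```

>>> step_arm --pt "0 0.9 0 0 0 0 50" --pt "0 0.9 0 0 0 0 50" --pt "0 0.9 0 0 0 0 50" --pt "0 0.9 0 0 0 0 50" --pt "0 0.9 0 0 0 0 50" --pt "0 0.9 0 0 0 0 50" --pt "0 0.9 0 0 0 0 50" --pt "0 0.9 0 0 0 0 50" --pt "0 0.9 0 0 0 0 50" --pt "0 0.9 0 0 0 0 50"

```text
t: 28.2
tcp_pos: [0.4849, -0.1456, 0.1112]
eef_rot: [0.998, -0.056, 0.001, 0.0]
wrist_force: [1.2, 0.0, -0.4]
gripper_width: 0.0425
finger_force: 0.0
```

```bash
python3 - <<'E'
from h import *
f=grab_frame("top"); cv2.imwrite("pics/top5.png",f["frame"][:,:,::-1]); np.savez("top5.npz",**f); W=cloud(f)*1000
b=[b for b in blobs(f,(100,120,40),(125,255,255),.032,200)]; print("carrier",b)
print("strips",[b for b in blobs(f,(0,0,0),(180,120,75),.022,60) if abs(b[1][0]-150)<10])
print("pad",blobs(f,(5,130,60),(18,255,255),.028,40,(.018,.04)))
print("rib",blobs(f,(0,0,130),(180,40,255),.074,20,(.06,.09)))
print("blanks",blobs(f,(10,30,120),(32,140,255),.026,30,(.012,.04)))
print("carrier top z",[W[v,u].round(1) for u,v in [(250,200),(250,255),(200,255),(205,200),(225,210)]])
plan((.4455,-.406,.09),90)
E
```

```text
carrier [(array([529.7, 256.7]), array([171.4, 140.8]), -6.6, array([217., 228.])), (array([702.8, 601.5]), array([134.1, 123.5]), 11.5, array([ 83., 163.]))]
strips [(array([434.1, 266.9]), array([151.5,  13.5]), 83.2, array([214., 266.])), (array([625.5, 243.6]), array([152.9,  13.2]), 83.1, array([223., 191.]))]
pad [(array([540. , 339.7]), array([97.3, 11.9]), -6.5, array([185., 225.]))]
rib [(array([529.8, 257.7]), array([47.8, 13.1]), -6.9, array([212., 228.])), (array([630.6, 682.2]), array([86.8, 21. ]), -77.4, array([ 35., 192.])), (array([710.9, 657.3]), array([68.7, 18.1]), 25.7, array([ 46., 156.]))]
blanks [(array([ 444.9, -409.2]), array([68.6, 26. ]), -1.3, array([479., 257.])), (array([786.2,  32.1]), array([67.9, 59.1]), -72.0, array([305., 128.])), (array([793.8, 276. ]), array([70. , 10.7]), -6.7, array([211., 127.]))]
carrier top z [array([601.4, 176.9,  11.3]), array([459.2, 178.2,   8.2]), array([463.2, 301.6,  24.1]), array([602.8, 290.2,  23. ]), array([575.4, 237.1,  31.6])]
shift [-0.323  8.662  0.722] turn z -1.093 (or 28.91 ) j6 1.16 tilt [ 0.0012 -0.0021 -1.    ] tcp [ 0.4848 -0.1489  0.1112] ycur -96.6
```

View pics/top5.png

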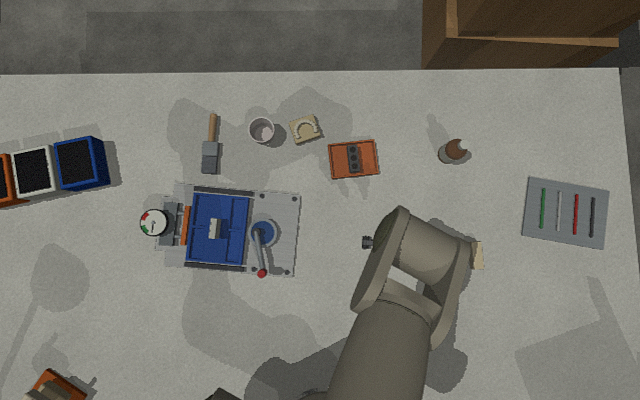

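```bash
python3 - <<'E'
from h import *
plan((.4355,-.2935,.09),92)
E
```

```text
shift [-1.082  4.974  0.714] turn z -1.426 (or 28.57 ) j6 1.16 tilt [ 0.0012 -0.0021 -1.    ] tcp [ 0.4848 -0.1489  0.1112] ycur -96.6
```

>>> step_arm --pt "-0.155 0.71 0 0 0 0 60" --pt "-0.155 0.71 0 0 0 0 60" --pt "-0.155 0.71 0 0 0 0 60" --pt "-0.155 0.71 0 0 0 0 60" --pt "-0.155 0.71 0 0 0 0 60" --pt "-0.155 0.71 0 0 0 0 60" --pt "-0.155 0.71 0 0 0 0 60" --pt "0 0 0.35 0 0 -0.72 60" --pt "0 0 0.35 0 0 -0.71 60" --pt "0 0 0 0 0 0 60"

```text
t: 29.25
tcp_pos: [0.4355, -0.2885, 0.0888]
eef_rot: [1.0, 0.019, -0.001, -0.001]
wrist_force: [0.1, -0.3, 0.2]
gripper_width: 0.0514
finger_force: 0.0
```

```bash
cat >> h.py <<'E'
def wblanks(f,z=26,tol=7):
    W=wcloud(f)*1000; H=hsv(f); m=(cv2.inRange(H,(10,25,70),(34,150,255))>0)&(abs(W[...,2]-z)<tol)
    out=[]
    for c in cv2.findContours(m.astype(np.uint8),0,1)[0]:
        if cv2.contourArea(c)<150: continue
        q=np.zeros(m.shape,np.uint8); cv2.drawContours(q,[c],-1,1,-1); P=W[(q>0)&m]; P=P[P[:,2]>np.median(P[:,2])-3]
        (x,y),(w,l),a=cv2.minAreaRect(P[:,:2].astype(np.float32))
        if w<l: w,l,a=l,w,a+90
        out.append((np.round([x,y,w,l,(a+90)%180-90,np.median(P[:,2])],1),c[:,0].mean(0).round()))
    return out
E
python3 - <<'E'
from h import *
f=grab_frame("wrist"); cv2.imwrite("pics/w10.png",f["frame"][:,:,::-1])
print(wblanks(f)); plan((.4355,-.2935,-.02),92)
E
```

```text
[(array([ 435.8, -292.8,   70.3,   25.7,    1.7,   24.1]), array([323., 203.])), (array([ 445.3, -404.4,   70.5,   27.1,    3. ,   24.1]), array([453., 198.]))]
shift [-0.018  0.16   3.652] turn z 0.01 (or -29.99 ) j6 0.73 tilt [-2.e-04  2.e-04 -1.e+00] tcp [ 0.4359 -0.2887  0.0896] ycur -87.9
```

>>> step_arm --pt "0 0.15 0.6 0 0 0 50" --pt "0 0 0.7 0 0 0 50" --pt "0 0 0.7 0 0 0 50" --pt "0 0 0.7 0 0 0 50" --pt "0 0 0.5 0 0 0 50" --pt "0 0 0.3 0 0 0 50" --pt "0 0 0.07 0 0 0 50" --pt "0 0 0 0 0 0 10" --pt "0 0 0 0 0 0 10" --pt "0 0 0 0 0 0 10" --newtons 50

```text
t: 30.3
tcp_pos: [0.4366, -0.2938, -0.0169]
eef_rot: [1.0, 0.019, 0.001, 0.001]
wrist_force: [-0.3, 0.5, 4.5]
gripper_width: 0.0246
finger_force: 49.9
```

>>> step_arm --pt "0 0 0 0 0 0 10" --pt "0 0 0 0 0 0 10" --pt "0 0 0 0 0 0 10" --pt "0 0 0 0 0 0 10" --pt "0 0 -0.2 0 0 0 10" --pt "0 0 -0.6 0 0 0 10" --pt "0 0 -0.8 0 0 0 10" --pt "0 0 -0.8 0 0 0 10" --pt "0 0 -0.8 0 0 0 10" --pt "0 0 -0.8 0 0 0 10"

```text
t: 31.3
tcp_pos: [0.4359, -0.2932, 0.1034]
eef_rot: [1.0, 0.019, -0.0, -0.0]
wrist_force: [-0.3, -0.8, -1.0]
gripper_width: 0.0249
finger_force: 49.3
```

```bash
python3 - <<'E'
from h import *
plan((.484,.2174,.103),83.3)
f=grab_frame("wrist"); cv2.imwrite("pics/w11.png",f["frame"][:,:,::-1]); z=(monitor.get_state()["tcp_pos"][2]+.0175+.026)*1000; print(z,wblanks(f,z,9))
E
```

```text
shift [ 2.2400e+00 -1.6947e+01  1.4000e-02] turn z 1.474 (or -28.53 ) j6 0.72 tilt [-1.e-04  0.e+00 -1.e+00] tcp [ 0.4359 -0.2932  0.1034] ycur -87.9
150.74138428662212 [(array([ 435. , -292.2,   71.2,   26.1,    1.8,  144.4]), array([316., 270.]))]
```

>>> step_arm --pt "0.125 -0.5 0 0 0 0 10" --pt "0.125 -0.9 0 0 0 0 10" --pt "0.125 -1 0 0 0 0 10" --pt "0.125 -1 0 0 0 0 10" --pt "0.125 -1 0 0 0 0 10" --pt "0.125 -1 0 0 0 0 10" --pt "0.125 -1 0 0 0 0 10" --pt "0.125 -1 0 0 0 0 10" --pt "0.125 -1 0 0 0 0 10" --pt "0.125 -1 0 0 0 0 10"

```text
t: 32.35
tcp_pos: [0.4618, -0.0079, 0.1011]
eef_rot: [1.0, 0.019, -0.001, -0.0]
wrist_force: [1.1, -0.1, -1.0]
gripper_width: 0.0248
finger_force: 49.3
```

>>> step_arm --pt "0.125 -1 0 0 0 0 10" --pt "0.125 -1 0 0 0 0 10" --pt "0.125 -1 0 0 0 0 10" --pt "0.125 -1 0 0 0 0 10" --pt "0.125 -1 0 0 0 0 10" --pt "0.125 -1 0 0 0 0 10" --pt "0.125 -1 0 0 0 0 10" --pt "0.125 -0.55 0 0 0 0 10" --pt "0 0 0 0 0 0.74 10" --pt "0 0 0 0 0 0.73 10"

```text
t: 33.35
tcp_pos: [0.4829, 0.2184, 0.1007]
eef_rot: [0.998, -0.059, -0.001, 0.0]
wrist_force: [-0.7, 0.4, -0.7]
gripper_width: 0.0247
finger_force: 49.3
```

```bash
python3 - <<'E'
from h import *
plan((.4845,.2174,.103),83.3)
f=grab_frame("wrist"); cv2.imwrite("pics/w12.png",f["frame"][:,:,::-1]); z=(monitor.get_state()["tcp_pos"][2]+.0175+.026)*1000; print(z,wblanks(f,z,9))
W=wcloud(f)*1000; 
m=(abs(W[...,2]-74)<7)&(abs(W[...,0]-530)<45)&(abs(W[...,1]-258)<30); P=W[m]; print("rib",m.sum(),cv2.minAreaRect(P[:,:2].astype(np.float32)),np.median(P[:,2]))
E
```

```text
shift [ 0.058  0.027 -0.076] turn z -0.011 (or 29.99 ) j6 1.89 tilt [-2.7e-03 -4.0e-04 -1.0e+00] tcp [0.4829 0.2184 0.1007] ycur -96.8
144.31632383373105 [(array([481.9, 219.7,  71.6,  26. ,  -7.2, 141.7]), array([316., 267.]))]
rib 1729 ((529.5228271484375, 259.5297546386719), (16.612518310546875, 49.50050354003906), 83.89051055908203) 71.97215429116706
```

View pics/w12.png

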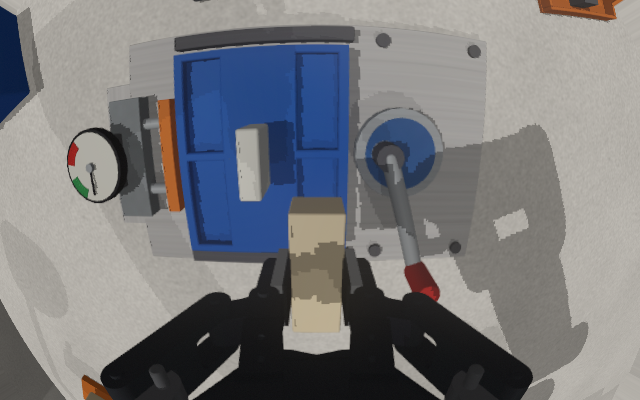

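>>> step_arm --pt "0.04 0.035 0.4 0 0 0 10" --pt "0 0 0.6 0 0 0 10" --pt "0 0 0.6 0 0 0 10" --pt "0 0 0.5 0 0 0 10" --pt "0 0 0.4 0 0 0 10" --pt "0 0 0.2 0 0 0 10" --pt "0 0 0 0 0 0 10" --pt "0 0 0 0 0 0 10" --pt "0 0 0 0 0 0 10" --pt "0 0 0 0 0 0 10"

```text
t: 34.4
tcp_pos: [0.4859, 0.2162, 0.0216]
eef_rot: [0.998, -0.058, 0.001, -0.0]
wrist_force: [-1.1, 0.6, -0.3]
gripper_width: 0.0248
finger_force: 49.3
```

```bash
python3 - <<'E'
from h import *
plan((.4845,.2174,.007),83.3)
f=grab_frame("wrist"); z=(monitor.get_state()["tcp_pos"][2]+.0175+.026)*1000; print(z,wblanks(f,z,9))
W=wcloud(f)*1000; 
m=(abs(W[...,2]-74)<7)&(abs(W[...,0]-530)<45)&(abs(W[...,1]-258)<30)&(hsv(f)[...,1]<30); P=W[m]; print("rib",m.sum(),cv2.minAreaRect(P[:,:2].astype(np.float32)),np.median(P[:,2]))
E
```

```text
shift [-0.05  -0.035  0.488] turn z 0.005 (or -29.99 ) j6 1.89 tilt [ 1.1e-03  2.0e-04 -1.0e+00] tcp [0.4859 0.2162 0.0216] ycur -96.7
65.01781207295745 [(array([484.7, 217.3,  71.7,  26.1,  -7. ,  62.6]), array([317., 266.]))]
rib 4235 ((516.7308349609375, 254.08473205566406), (76.36798858642578, 35.40182876586914), 21.427230834960938) 71.97640097685587
```

>>> step_arm --pt "-0.045 -0.035 0 0 0 0 10" --pt "0 0 0 0 0 0 10" --pt "0 0 0.1 0 0 0 10" --pt "0 0 0.1 0 0 0 10" --pt "0 0 0.1 0 0 0 10" --pt "0 0 0.1 0 0 0 10" --pt "0 0 0.09 0 0 0 10" --pt "0 0 0 0 0 0 10" --pt "0 0 0 0 0 0 10" --pt "0 0 0 0 0 0 10"

```text
t: 35.45
tcp_pos: [0.4844, 0.2173, 0.0063]
eef_rot: [0.998, -0.058, 0.0, -0.0]
wrist_force: [0.9, -0.1, -1.1]
gripper_width: 0.0249
finger_force: 49.4
```

>>> step_arm --pt "0 0 0.02 0 0 0 10" --pt "0 0 0 0 0 0 42" --pt "0 0 0 0 0 0 42" --pt "0 0 0 0 0 0 42" --pt "0 0 0 0 0 0 42" --pt "0 0 -0.5 0 0 0 42" --pt "0 0 -0.8 0 0 0 50" --pt "0 0 -0.8 0 0 0 50" --pt "0 0 -0.8 0 0 0 50" --pt "0 0 -0.4 0 0 0 50"

```text
t: 36.45
tcp_pos: [0.485, 0.2174, 0.1066]
eef_rot: [0.998, -0.058, 0.001, -0.0]
wrist_force: [0.1, -0.7, 0.4]
gripper_width: 0.0424
finger_force: 0.0
```

```bash
python3 - <<'E'
from h import *
f=grab_frame("wrist"); print(wblanks(f,49,9)); cv2.imwrite("pics/w13.png",f["frame"][:,:,::-1])
f=grab_frame("top"); print("blanks",blobs(f,(10,30,120),(32,140,255),.026,30,(.012,.04)))
plan((.4455,-.406,.105),93)
E
```

```text
[(array([483.8, 218.2,  69.7,  25.2,  -7.6,  47.1]), array([316., 207.]))]
blanks [(array([ 445.4, -406. ]), array([69.4, 27.1]), 2.8, array([477., 255.])), (array([785.8,  31.9]), array([68.5, 60. ]), -72.0, array([305., 127.])), (array([793.7, 276.3]), array([70. ,  9.4]), -4.8, array([211., 127.]))]
shift [1.1070e+00 2.0795e+01 1.6000e-02] turn z -1.612 (or 28.39 ) j6 1.89 tilt [ 2.6e-03  6.0e-04 -1.0e+00] tcp [0.485  0.2175 0.1059] ycur -96.7
```

>>> step_arm --pt "0.05 0.6 0 0 0 0 60" --pt "0.05 1 0 0 0 0 60" --pt "0.05 1 0 0 0 0 60" --pt "0.05 1 0 0 0 0 60" --pt "0.05 1 0 0 0 0 60" --pt "0.05 1 0 0 0 0 60" --pt "0.05 1 0 0 0 0 60" --pt "0.05 1 0 0 0 0 60" --pt "0.05 1 0 0 0 0 60" --pt "0.05 1 0 0 0 0 60"

```text
t: 37.55
tcp_pos: [0.4649, -0.0715, 0.1035]
eef_rot: [0.998, -0.058, -0.001, -0.0]
wrist_force: [0.5, -0.9, -0.1]
gripper_width: 0.0514
finger_force: 0.0
```

>>> step_arm --pt "0.05 1 0 0 0 0 60" --pt "0.05 1 0 0 0 0 60" --pt "0.05 1 0 0 0 0 60" --pt "0.05 1 0 0 0 0 60" --pt "0.05 1 0 0 0 0 60" --pt "0.05 1 0 0 0 0 60" --pt "0.05 1 0 0 0 0 60" --pt "0.05 1 0 0 0 0 60" --pt "0.05 1 0 0 0 0 60" --pt "0.05 1 0 0 0 0 60"

```text
t: 38.55
tcp_pos: [0.4451, -0.371, 0.1031]
eef_rot: [0.998, -0.058, -0.001, -0.001]
wrist_force: [-0.6, 1.4, -0.7]
gripper_width: 0.0513
finger_force: 0.0
```

>>> step_arm --pt "0.05 1 0 0 0 -0.5 60" --pt "0 0 0.2 0 0 -0.6 60" --pt "0 0 0.2 0 0 -0.5 60" --pt "0 0 0.2 0 0 0 60" --pt "0 0 0 0 0 0 60" --pt "0 0 0 0 0 0 60" --pt "0 0 0 0 0 0 60" --pt "0 0 0 0 0 0 60" --pt "0 0 0 0 0 0 60" --pt "0 0 0 0 0 0 60"

```text
t: 39.55
tcp_pos: [0.4438, -0.4002, 0.0869]
eef_rot: [1.0, 0.026, 0.0, 0.0]
wrist_force: [0.5, -1.1, 0.7]
gripper_width: 0.0512
finger_force: 0.0
```

```bash
python3 - <<'E'
from h import *
f=grab_frame("wrist"); print(wblanks(f)); plan((.4455,-.4055,-.0175),93)
E
```

```text
[(array([ 445.2, -404.8,   70.3,   26.1,    3.4,   24.1]), array([323., 203.]))]
shift [0.046 0.179 3.48 ] turn z -0.013 (or 29.99 ) j6 0.59 tilt [ 1.e-04 -1.e-04 -1.e+00] tcp [ 0.4438 -0.4002  0.0869] ycur -87.1
```

>>> step_arm --pt "0.06 0.165 0.6 0 0 0 50" --pt "0 0 0.7 0 0 0 50" --pt "0 0 0.7 0 0 0 50" --pt "0 0 0.7 0 0 0 50" --pt "0 0 0.4 0 0 0 50" --pt "0 0 0.3 0 0 0 50" --pt "0 0 0.08 0 0 0 50" --pt "0 0 0 0 0 0 10" --pt "0 0 0 0 0 0 10" --pt "0 0 0 0 0 0 10" --newtons 50

```text
t: 40.6
tcp_pos: [0.4461, -0.4054, -0.0169]
eef_rot: [1.0, 0.026, 0.0, 0.001]
wrist_force: [0.9, 0.0, 2.7]
gripper_width: 0.0249
finger_force: 50.7
```

>>> step_arm --pt "0 0 0 0 0 0 10" --pt "0 0 0 0 0 0 10" --pt "0 0 0 0 0 0 10" --pt "0 0 0 0 0 0 10" --pt "0 0 -0.2 0 0 0 10" --pt "0 0 -0.6 0 0 0 10" --pt "0 0 -0.8 0 0 0 10" --pt "0 0 -0.8 0 0 0 10" --pt "0 0 -0.8 0 0 0 10" --pt "0 0 -0.8 0 0 0 10"

```text
t: 41.6
tcp_pos: [0.4457, -0.4048, 0.1035]
eef_rot: [1.0, 0.026, -0.0, -0.0]
wrist_force: [0.4, -0.6, -1.6]
gripper_width: 0.0246
finger_force: 50.2
```

```bash
python3 - <<'E'
from h import *
plan((.5665,.2074,.103),83.3)
f=grab_frame("wrist"); z=(monitor.get_state()["tcp_pos"][2]+.0175+.026)*1000; print(z,wblanks(f,z,9))
E
```

```text
shift [  5.064 -20.175   0.021] turn z 1.604 (or -28.4 ) j6 0.59 tilt [-2.e-04  3.e-04 -1.e+00] tcp [ 0.4457 -0.4048  0.1035] ycur -87.1
151.2006743685455 [(array([ 444.4, -403.8,   72. ,   26.3,    2.9,  144.4]), array([316., 270.]))]
```

>>> step_arm --pt "0.23 -0.6 0 0 0 0 10" --pt "0.23 -0.95 0 0 0 0 10" --pt "0.23 -0.95 0 0 0 0 10" --pt "0.23 -0.95 0 0 0 0 10" --pt "0.23 -0.95 0 0 0 0 10" --pt "0.23 -0.95 0 0 0 0 10" --pt "0.23 -0.95 0 0 0 0 10" --pt "0.23 -0.95 0 0 0 0 10" --pt "0.23 -0.95 0 0 0 0 10" --pt "0.23 -0.95 0 0 0 0 10"

```text
t: 42.65
tcp_pos: [0.5, -0.1249, 0.1013]
eef_rot: [1.0, 0.026, -0.001, -0.001]
wrist_force: [0.8, -0.2, -1.3]
gripper_width: 0.0246
finger_force: 50.2
```

>>> step_arm --pt "0.23 -0.95 0 0 0 0 10" --pt "0.23 -0.95 0 0 0 0 10" --pt "0.23 -0.95 0 0 0 0 10" --pt "0.23 -0.95 0 0 0 0 10" --pt "0.23 -0.95 0 0 0 0 10" --pt "0.23 -0.95 0 0 0 0 10" --pt "0.23 -0.95 0 0 0 0 10" --pt "0.23 -0.95 0 0 0 0 10" --pt "0.23 -0.95 0 0 0 0 10" --pt "0.23 -0.95 0 0 0 0 10"

```text
t: 43.65
tcp_pos: [0.5539, 0.1628, 0.1011]
eef_rot: [1.0, 0.026, -0.001, -0.0]
wrist_force: [0.7, -0.8, -0.2]
gripper_width: 0.0245
finger_force: 50.2
```

>>> step_arm --pt "0.23 -0.95 0 0 0 0 10" --pt "0.23 -0.57 0 0 0 0 10" --pt "0 0 0 0 0 0.8 10" --pt "0 0 0 0 0 0.8 10" --pt "0 0 0 0 0 0 10" --pt "0 0 0 0 0 0 10" --pt "0 0 0 0 0 0 10" --pt "0 0 0 0 0 0 10" --pt "0 0 0 0 0 0 10" --pt "0 0 0 0 0 0 10"

```text
t: 44.65
tcp_pos: [0.5666, 0.207, 0.1024]
eef_rot: [0.998, -0.058, 0.0, -0.0]
wrist_force: [0.4, -0.3, -1.0]
gripper_width: 0.0249
finger_force: 50.2
```

```bash
python3 - <<'E'
from h import *
plan((.5665,.2078,.0073),83.3)
f=grab_frame("wrist"); cv2.imwrite("pics/w14.png",f["frame"][:,:,::-1]); z=(monitor.get_state()["tcp_pos"][2]+.0175+.026)*1000; print(z,wblanks(f,z,9))
W=wcloud(f)*1000; 
m=(abs(W[...,2]-74)<7)&(abs(W[...,0]-530)<45)&(abs(W[...,1]-258)<30)&(hsv(f)[...,1]<30); P=W[m]; print("rib",m.sum(),cv2.minAreaRect(P[:,:2].astype(np.float32)),np.median(P[:,2]))
E
```

```text
shift [-0.005 -0.027  3.17 ] turn z 0.006 (or -29.99 ) j6 1.84 tilt [ 0.  0. -1.] tcp [0.5666 0.207  0.1024] ycur -96.7
145.88973511685293 [(array([565.4, 208.3,  71.5,  26.3,  -6.6, 143.3]), array([316., 267.]))]
rib 759 ((532.5554809570312, 258.99969482421875), (16.009197235107422, 44.09490966796875), 82.21832275390625) 71.93223478429965
```

>>> step_arm --pt "0 -0.025 0.4 0 0 0 10" --pt "0 0 0.6 0 0 0 10" --pt "0 0 0.6 0 0 0 10" --pt "0 0 0.5 0 0 0 10" --pt "0 0 0.4 0 0 0 10" --pt "0 0 0.2 0 0 0 10" --pt "0 0 0 0 0 0 10" --pt "0 0 0 0 0 0 10" --pt "0 0 0 0 0 0 10" --pt "0 0 0 0 0 0 10"

```text
t: 45.7
tcp_pos: [0.567, 0.2078, 0.022]
eef_rot: [0.998, -0.058, 0.001, -0.0]
wrist_force: [0.3, -0.0, -0.2]
gripper_width: 0.0249
finger_force: 50.2
```

```bash
python3 - <<'E'
from h import *
plan((.5665,.2078,.0065),83.3)
f=grab_frame("wrist"); z=(monitor.get_state()["tcp_pos"][2]+.0175+.026)*1000; print(z,wblanks(f,z,9))
E
```

```text
shift [-0.016  0.003  0.516] turn z 0.004 (or -30.0 ) j6 1.84 tilt [ 1.e-03  2.e-04 -1.e+00] tcp [0.567  0.2078 0.022 ] ycur -96.7
65.38777920468253 [(array([565.7, 208.9,  71.5,  26. ,  -6.4,  62.9]), array([316., 265.]))]
```

>>> step_arm --pt "-0.015 0 0.1 0 0 0 10" --pt "0 0 0.1 0 0 0 10" --pt "0 0 0.1 0 0 0 10" --pt "0 0 0.1 0 0 0 10" --pt "0 0 0.1 0 0 0 10" --pt "0 0 0.01 0 0 0 10" --pt "0 0 0 0 0 0 10" --pt "0 0 0 0 0 0 10" --pt "0 0 0 0 0 0 10" --pt "0 0 0 0 0 0 10"

```text
t: 46.75
tcp_pos: [0.5662, 0.2079, 0.0062]
eef_rot: [0.998, -0.058, 0.0, -0.0]
wrist_force: [-2.5, 0.2, 1.0]
gripper_width: 0.0249
finger_force: 50.6
```

>>> step_arm --pt "0 0 0 0 0 0 42" --pt "0 0 0 0 0 0 42" --pt "0 0 0 0 0 0 42" --pt "0 0 0 0 0 0 42" --pt "0 0 -0.5 0 0 0 42" --pt "0 0 -0.8 0 0 0 50" --pt "0 0 -0.8 0 0 0 50" --pt "0 0 -0.8 0 0 0 50" --pt "0 0 -0.4 0 0 0 50" --pt "0 0 0 0 0 0 50"

```text
t: 47.75
tcp_pos: [0.5671, 0.208, 0.1072]
eef_rot: [0.998, -0.058, 0.002, -0.0]
wrist_force: [0.1, 0.4, -1.5]
gripper_width: 0.0426
finger_force: 0.0
```

```bash
python3 - <<'E'
from h import *
f=grab_frame("wrist"); print(wblanks(f,49,9)); cv2.imwrite("pics/w15.png",f["frame"][:,:,::-1])
f=grab_frame("top"); print("blanks",[b for b in blobs(f,(10,30,120),(32,140,255),.036,30,(.012,.06))])
plan((.4197,.1415,.110),100.5)
E
```

```text
[(array([479.8, 219.8,  71.8,  26.1,  -5.3,  47.1]), array([316., 295.])), (array([565.6, 209. ,  69.7,  25.6,  -6.7,  47.1]), array([317., 207.]))]
blanks [(array([783.3,  31.9]), array([68.1, 58.7]), -72.0, array([306., 128.])), (array([790.7, 273.4]), array([69.3,  9.8]), -4.8, array([211., 127.]))]
shift [-4.581  2.76  -0.18 ] turn z -2.863 (or 27.14 ) j6 1.85 tilt [-1.e-03 -2.e-04 -1.e+00] tcp [0.5658 0.2078 0.1044] ycur -96.7
```

View pics/w15.png

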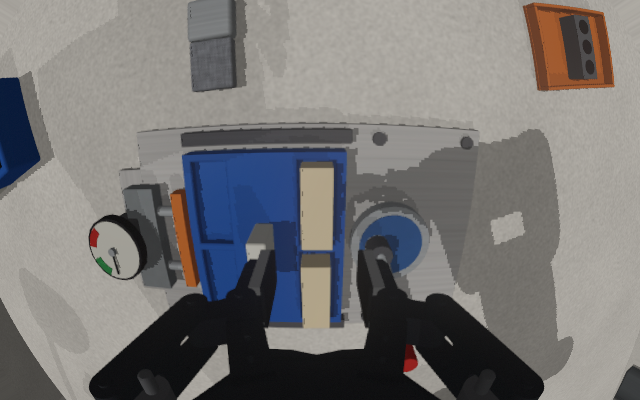

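>>> step_arm --pt "-0.57 0.345 -0.05 0 0 0 60" --pt "-0.57 0.345 0 0 0 0 60" --pt "-0.57 0.345 0 0 0 0 60" --pt "-0.57 0.345 0 0 0 0 60" --pt "-0.57 0.345 0 0 0 0 60" --pt "-0.57 0.345 0 0 0 0 60" --pt "-0.57 0.345 0 0 0 0 60" --pt "-0.59 0.345 0 0 0 -0.95 60" --pt "0 0 0 0 0 -0.95 60" --pt "0 0 0 0 0 -0.95 60"

```text
t: 48.85
tcp_pos: [0.4191, 0.1414, 0.1057]
eef_rot: [0.996, 0.093, -0.001, -0.0]
wrist_force: [0.9, -0.2, 0.2]
gripper_width: 0.0511
finger_force: 0.0
```

```bash
cat >> h.py <<'E'
def needle(yaw=-6.7):
    """needle angle (rad) from the top camera: dark ray in the white dial"""
    f=grab_frame("top"); b=[b for b in blobs(f,(0,0,90),(180,60,255),.055,60,(.045,.065)) if abs(b[0][1]-402)<15]
    c=b[0][0]/1000; W=onplane(f,np.indices((400,640))[::-1].reshape(2,-1).T,.055).reshape(400,640,3)
    d=W[...,:2]-c; r=np.hypot(d[...,0],d[...,1]); H=hsv(f).astype(float)
    a=np.arctan2(d[...,1],d[...,0])-np.radians(yaw+180); a=(-a+np.pi)%(2*np.pi)-np.pi  # clockwise from -x
    m=(r>.006)&(r<.022); w=np.clip(120-H[...,2],0,None)*(H[...,1]<110)*m
    s=[(k/20,round(float((w*(np.abs(a-k/20)<.15)*1).sum()))) for k in range(-10,45,2)]
    k=max(s,key=lambda t:t[1])[0]; q=w*(np.abs(a-k)<.35)
    return b[0][:2],s,round(float((q*a).sum()/q.sum()),3)
E
python3 - <<'E'
from h import *
plan((.4197,.1410,.034),100.1)
f=grab_frame("wrist"); W=wcloud(f)*1000; H=hsv(f)
m=((H[...,0]<8)|(H[...,0]>172))&(H[...,1]>130)&(W[...,2]>84)&(W[...,2]<95); P=W[m]; print("knob top",P[:,:2].min(0),P[:,:2].max(0))
print(needle())
E
```

```text
shift [0.022 0.016 2.389] turn z 0.091 (or -29.91 ) j6 1.44 tilt [-2.1e-03 -1.0e-04 -1.0e+00] tcp [0.4191 0.1414 0.1057] ycur -79.4
knob top [411.03142043 132.83452774] [428.99350832 150.93741988]
((array([547.2, 406.6]), array([59.2, 58.1])), [(-0.5, 0), (-0.4, 0), (-0.3, 0), (-0.2, 7), (-0.1, 112), (0.0, 335), (0.1, 465), (0.2, 439), (0.3, 276), (0.4, 139), (0.5, 60), (0.6, 0), (0.7, 0), (0.8, 0), (0.9, 0), (1.0, 0), (1.1, 1), (1.2, 1), (1.3, 1), (1.4, 0), (1.5, 3), (1.6, 3), (1.7, 3), (1.8, 0), (1.9, 0), (2.0, 0), (2.1, 0), (2.2, 0)], 0.148)
```

>>> step_arm --pt "0.02 0.015 0.5 0 0 0.09 60" --pt "0 0 0.6 0 0 0 60" --pt "0 0 0.6 0 0 0 60" --pt "0 0 0.5 0 0 0 60" --pt "0 0 0.18 0 0 0 60" --pt "0 0 0 0 0 0 60" --pt "0 0 0 0 0 0 5" --pt "0 0 0 0 0 0 5" --pt "0 0 0 0 0 0 5" --pt "0 0 0 0 0 0 5" --newtons 40

```text
t: 49.95
tcp_pos: [0.4212, 0.141, 0.0359]
eef_rot: [0.996, 0.086, 0.001, 0.0]
wrist_force: [-1.1, -3.0, 6.5]
gripper_width: 0.0187
finger_force: 39.0
```

```bash
cat >> h.py <<'E'
def needle2(yaw=-6.7):
    f=grab_frame("top"); W=onplane(f,np.indices((400,640))[::-1].reshape(2,-1).T,.055).reshape(400,640,3)
    H=hsv(f).astype(float); d=W[...,:2]-[.547,.4045]; m=np.hypot(d[...,0],d[...,1])<.021
    m&=(H[...,1]<110); w=np.clip(110-H[...,2],0,None)*m; P=d[w>0]; q=w[w>0]
    mu=(P*q[:,None]).sum(0)/q.sum(); C=np.cov(P.T,aweights=q); e=np.linalg.eigh(C)[1][:,1]
    if e@mu<0: e=-e
    a=np.arctan2(e[1],e[0])-np.radians(yaw+180); return round(float((-a+np.pi)%(2*np.pi)-np.pi),3),mu*1000,len(q),np.linalg.eigvalsh(C)*1e6
E
python3 - <<'E'
from h import *
print(needle2()); print(needle()[2]); s=monitor.get_state(); print(s["gripper_width"],s["finger_force"],s["tcp_pos"],s["wrist_force"])
E
```

```text
(0.112, array([-8.02486369,  4.36358084]), 22, array([ 2.11715865, 48.33285996]))
0.084
0.018694670620472687 38.95249128341675 [0.42118473 0.1410792  0.03586585] [-1.59362363 -3.64640652  6.13059526]
```

>>> step_arm --pt "0.0183 0.3484 0 0 0 -1 5" --pt "0.0183 0.3484 0 0 0 -1 5" --pt "0.0183 0.3484 0 0 0 -1 5" --pt "0.0183 0.3484 0 0 0 -1 5" --pt "0.0183 0.3484 0 0 0 -1 5" --pt "0.0183 0.3484 0 0 0 -1 5" --pt "0.0183 0.3484 0 0 0 -1 5" --pt "0 0 0 0 0 0 5" --pt "0 0 0 0 0 0 5" --pt "0 0 0 0 0 0 5"

```text
t: 51.05
tcp_pos: [0.4591, 0.0804, 0.0359]
eef_rot: [0.899, 0.437, 0.002, 0.0]
wrist_force: [4.8, 6.0, 0.5]
gripper_width: 0.0182
finger_force: 39.3
```

>>> step_arm --pt "0.0183 0.3484 0 0 0 -1 5" --pt "0.0183 0.3484 0 0 0 -1 5" --pt "0.0183 0.3484 0 0 0 -1 5" --pt "0.0183 0.3484 0 0 0 -1 5" --pt "0.0183 0.3484 0 0 0 -1 5" --pt "0.0183 0.3484 0 0 0 -1 5" --pt "0 0 0 0 0 0 5" --pt "0 0 0 0 0 0 5" --pt "0 0 0 0 0 0 5" --pt "0 0 0 0 0 0 5"

```text
t: 52.05
tcp_pos: [0.5159, 0.0611, 0.0358]
eef_rot: [0.72, 0.694, 0.002, -0.001]
wrist_force: [0.7, 16.2, 5.1]
gripper_width: 0.0181
finger_force: 39.7
```

```bash
python3 - <<'E'
from h import *
print(needle2()); print(needle()[2]); s=monitor.get_state(); print(s["gripper_width"],s["finger_force"],s["tcp_pos"],s["wrist_force"])
v=s["tcp_pos"][:2]-[.5184,.1591]; print("lever deg",np.degrees(np.arctan2(v[1],v[0]))+169.5, np.hypot(*v))
E
```

```text
(0.09, array([-8.57887761,  4.74498981]), 17, array([ 1.69444403, 42.70670049]))
0.144
0.018602637518877967 39.69066917896271 [0.51591173 0.06116077 0.03581068] [ 0.46164241 17.22879337  3.65631008]
lever deg 78.04464266369733 0.09797083681724544
```

>>> step_arm --pt "0.05 0.17 0 0 0 -0.5 5" --pt "0.02 0.17 0 0 0 -0.5 5" --pt "0.01 0.17 0 0 0 -0.5 5" --pt "0.01 0.17 0 0 0 -0.5 5" --pt "0 0 0 0 0 0 5" --pt "0 0 0 0 0 0 5" --pt "0 0 0 0 0 0 5" --pt "0 0 0 0 0 0 5" --pt "0 0 0 0 0 0 5" --pt "0 0 0 0 0 0 5"

```text
t: 53.15
tcp_pos: [0.5359, 0.063, 0.0359]
eef_rot: [0.643, 0.765, 0.001, -0.0]
wrist_force: [-1.8, 5.7, 5.8]
gripper_width: 0.0181
finger_force: 39.8
```

```bash
cat > n.py <<'E'
from h import *
print(needle2()); print(needle()[2]); s=monitor.get_state(); print(s["gripper_width"],s["finger_force"],s["tcp_pos"],s["wrist_force"])
v=s["tcp_pos"][:2]-[.5184,.1591]; print("lever deg",np.degrees(np.arctan2(v[1],v[0]))+169.5, np.hypot(*v))
f=grab_frame("top"); print("pad",blobs(f,(5,130,60),(18,255,255),.028,40,(.018,.04))); print("carrier",blobs(f,(100,120,40),(125,255,255),.032,500)[:2])
E
python3 n.py
```

```text
(0.416, array([-8.18077436,  8.09240518]), 12, array([ 1.13844918, 55.58458055]))
0.446
0.018512200689289514 39.825439453125 [0.53594321 0.06298225 0.03586071] [-1.59172217  4.65270456  5.62242483]
lever deg 89.84364737133997 0.09770561094653238
pad [(array([540.2, 342.5]), array([97.4, 10. ]), -7.7, array([184., 225.]))]
carrier [(array([526.2, 265.1]), array([171.9, 140.8]), -7.7, array([214., 230.])), (array([703.1, 601.5]), array([134.3, 123.5]), 11.5, array([ 82., 163.]))]
```

>>> step_arm --pt "0.01 0.155 0 0 0 -0.45 5" --pt "0.01 0.155 0 0 0 -0.45 5" --pt "0.01 0.155 0 0 0 -0.45 5" --pt "0 0 0 0 0 0 5" --pt "0 0 0 0 0 0 5" --pt "0 0 0 0 0 0 5" --pt "0 0 0 0 0 0 5" --pt "0 0 0 0 0 0 5" --pt "0 0 0 0 0 0 5" --pt "0 0 0 0 0 0 5"

```text
t: 54.3
tcp_pos: [0.5491, 0.0666, 0.0359]
eef_rot: [0.588, 0.809, 0.0, -0.0]
wrist_force: [-3.4, 3.9, 6.9]
gripper_width: 0.0186
finger_force: 39.9
```

```bash
python3 n.py
```

```text
(0.655, array([-6.68302792, 10.15510798]), 12, array([ 1.59647433, 46.12019482]))
0.681
0.018837469891459867 39.88413155078888 [0.54914908 0.06658385 0.03585318] [-2.58419245  2.58643858  6.32909867]
lever deg 97.88497384839314 0.09749227213454237
pad [(array([540.1, 344. ]), array([97.4,  9.4]), -7.2, array([183., 225.]))]
carrier [(array([526. , 267.2]), array([171.8, 140.4]), -7.2, array([213., 230.])), (array([702.9, 601.6]), array([133.9, 123.3]), 11.5, array([ 81., 164.]))]
```

>>> step_arm --pt "0.005 0.08 0 0 0 -0.25 5" --pt "0.005 0.08 0 0 0 -0.25 5" --pt "0 0 0 0 0 0 5" --pt "0 0 0 0 0 0 5" --pt "0 0 0 0 0 0 5" --pt "0 0 0 0 0 0 5" --pt "0 0 0 0 0 0 5" --pt "0 0 0 0 0 0 5" --pt "0 0 0 0 0 0 5" --pt "0 0 0 0 0 0 5"

```text
t: 55.45
tcp_pos: [0.5533, 0.0682, 0.0358]
eef_rot: [0.566, 0.824, -0.0, -0.001]
wrist_force: [-4.9, 0.2, 7.6]
gripper_width: 0.0184
finger_force: 40.0
```

```bash
python3 n.py; python3 - <<'E'
from h import *
f=grab_frame("top"); H=hsv(f); W=onplane(f,np.indices((400,640))[::-1].reshape(2,-1).T,.055).reshape(400,640,3)
for c in ([.547,.4045],[.5472,.4023],[.5472,.4066]):
  d=W[...,:2]-c; r=np.hypot(d[...,0],d[...,1]); a=np.arctan2(d[...,1],d[...,0])-np.radians(173.3); a=(-a+np.pi)%(2*np.pi)-np.pi
  m=(H[...,0]>40)&(H[...,0]<85)&(H[...,1]>90)&(r<.035); m2=((H[...,0]<8)|(H[...,0]>172))&(H[...,1]>120)&(r<.035)
  print(c,m.sum(),a[m].min(),a[m].mean(),a[m].max(),r[m].mean(),"red",a[m2].min(),a[m2].max(),r[m2].mean())
E
```

```text
(0.781, array([-5.64934243, 10.93456695]), 14, array([ 1.55828056, 39.38210114]))
0.775
0.018269594261367577 39.98836398124695 [0.55332625 0.06813383 0.03585142] [-5.41174842  1.04101391  7.86450783]
lever deg 100.50417527952136 0.09744068015177478
pad [(array([540.1, 344.5]), array([97.4,  9.1]), -7.1, array([183., 225.]))]
carrier [(array([525.8, 268.1]), array([172.1, 139.8]), -7.1, array([212., 230.])), (array([703. , 601.4]), array([134.6, 123. ]), 11.5, array([ 82., 163.]))]
[0.547, 0.4045] 31 -1.6993701494353761 0.6940427508206568 1.2289010393827642 0.029631287633466084 red -2.574674188826882 2.3761571238086736 0.03055431366822164
[0.5472, 0.4023] 29 -1.6932562405294984 0.6921604232281373 1.2394615073469826 0.030912389128059544 red -2.6255575734523315 2.3084217608537223 0.03127449114207683
[0.5472, 0.4066] 31 -1.6925327183662517 0.6525429222435633 1.2010529448587937 0.028336105487556124 red -2.5227009857392897 2.4381194748213693 0.028842780588386716
```

>>> step_arm --pt "0 0 0 0 0 0 60" --pt "0 0 0 0 0 0 60" --pt "0 0 0 0 0 0 60" --pt "0 0 0 0 0 0 60" --pt "0 0 -0.6 0 0 0 60" --pt "0 0 -0.8 0 0 0 60" --pt "0 0 -0.8 0 0 0 60" --pt "0 0 -0.8 0 0 0 60" --pt "0 0 -0.5 0 0 0 60" --pt "0 0 0 0 0 0 60"

```text
t: 56.65
tcp_pos: [0.5548, 0.0677, 0.1421]
eef_rot: [0.566, 0.824, 0.001, 0.002]
wrist_force: [-1.0, -0.0, 0.2]
gripper_width: 0.0514
finger_force: 0.0
```

>>> step_arm --pt "-0.9 0 -0.3 0 0 0 60" --pt "-0.9 0 -0.3 0 0 0 60" --pt "-0.9 0 0 0 0 0 60" --pt "-0.9 0 0 0 0 0 60" --pt "-0.9 0 0 0 0 0 60" --pt "-0.9 0 0 0 0 0 60" --pt "-0.6 0 0 0 0 0 60" --pt "0 0 0 0 0 0 60" --pt "0 0 0 0 0 0 60" --pt "0 0 0 0 0 0 60"

```text
t: 57.65
tcp_pos: [0.6179, -0.0993, 0.1577]
eef_rot: [0.566, 0.824, -0.0, -0.0]
wrist_force: [-1.0, 1.3, -0.3]
gripper_width: 0.0512
finger_force: 0.0
```

```bash
python3 n.py; python3 - <<'E'
from h import *
f=grab_frame("top"); W=cloud(f)*1000
print("blanks",blobs(f,(10,30,100),(32,140,255),.049,30,(.035,.065)))
print("stub",blobs(f,(0,0,0),(180,110,90),.03,60,(.02,.04))[:4])
print("knob",blobs(f,(0,130,60),(6,255,255),.090,8)[:2])
print(monitor.get_state()["joint_velocities"].round(3))
E
```

```text
(0.772, array([-5.76649418, 11.04546429]), 12, array([ 1.47285004, 37.09540971]))
0.781
0.05165589154840183 0.0 [ 0.61807618 -0.09938048  0.15813928] [-0.25538108 -0.22449955 -0.29170051]
lever deg 100.58781722714271 0.2770333846265926
pad [(array([540.1, 344.5]), array([97.3,  9. ]), -7.0, array([183., 225.]))]
carrier [(array([526. , 267.7]), array([171.5, 141.1]), -7.1, array([213., 230.])), (array([702.9, 601.5]), array([133.8, 123.5]), 11.5, array([ 82., 163.]))]
blanks [(array([476.8, 228.8]), array([68.8, 25.2]), -6.8, array([227., 249.])), (array([561.9, 217.3]), array([68.5, 25.4]), -7.2, array([231., 215.]))]
stub [(array([152. , 636.7]), array([68.8, 12.3]), 54.7, array([ 58., 389.])), (array([437. , 265.5]), array([148.4,  19.3]), 84.8, array([215., 267.])), (array([545.6, 378.9]), array([106.6,  40.3]), -9.3, array([171., 223.])), (array([625.6, 243.8]), array([147.1,  12.1]), 83.3, array([222., 190.]))]
knob [(array([561.9, 413.8]), array([18. ,  8.3]), -38.1, array([144., 216.])), (array([555.1,  65.7]), array([16.8, 16.7]), -1.0, array([292., 216.]))]
[-0.003  0.001 -0.002 -0.     0.    -0.001]
```

Needle steady at about 0.75 rad (in the green), blanks in their pockets, lever released, arm clear.

```bash
python3 -c "
from station import bot; print(bot.job_done())"
```

```text
the job is handed in; nothing more can be done
None
```

I handed the job in at about 58 s of the 208 s allowed. The grey stub is in the tray, the carrier sits flat in the clamp, and both blanks I found are in pockets of their own. The lever is released with the needle reading about 0.77 rad, in the green.

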